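Set the sector plate for the coach's road

ROBOT

A 7-joint arm with a two-finger parallel gripper is mounted at the origin on the work surface. World frame = base frame: x ahead of the robot, y to its left, z up, the work surface at z = 0. Lengths are in m, angles in rad, forces in N, time in s.
With the tool pointing down it reaches from about 0.425 to 0.875 m from the base axis. Payload 8.4 kg.
Tool frame: the origin (TCP) lies at the very end of the fingers, on their centre line; the grasp point (between the pads) lies 19 mm behind it; z points along the fingers, x is the direction in which the jaws open and shut, and the axes are right-handed (so a half turn about z gives the same grasp; the last joint's range is limited). The gripper opens to 87 mm and grips with 3 to 60 N. Pads are 19 mm wide; open, the fingers measure 117 mm over their backs; the gripper's body (75 mm by 190 mm) begins 51 mm behind the grasp point.
Start: joints at [1.198, 0.333, 0.04, 1.465, -0.013, 1.343, -0.059], TCP at [0.176, -0.626, 0.223] pointing down, gripper open.
Joint ranges: [-2.58, 2.58], [-0.38, 2.09], [-1.3, 1.39], [0.25, 2.4], [-1.5, 4.64], [0.08, 2.09], [-2.65, 2.65]. Speed limits (rad/s): [2.22, 2.22, 2.79, 2.79, 3.14, 3.14, 3.14].

INTERFACE

Orientations are given as a unit quaternion [w, x, y, z].
In Python, from plant import state, get_image, calibration, job_done gives the robot as it stands. The module is installed in compiled form; this text tells all that it offers.
- The arm moves only by the shell command python3 -m jog 'ROWS' [FORCE]. ROWS is JSON, a list of rows, each an object of numbers: "x", "y", "z": the shift along the tool's x, y, z in m; "twist": the turn about the tool's z in degrees; "jaw": the finger opening in m, from 0 to 0.087. In form: [{"x": .., "y": .., "z": .., "twist": .., "jaw": ..}, ...]. A call has 1 to 12 rows; each row is the pose to reach, as a shift and turn from the pose commanded when the call began, along the tool's axes at that moment; what a row does not reach only later rows make up. A row lasts 1/12 s, in which the tool goes at most 41.7 mm and 7.16 degrees, less where a joint would pass 70% of its speed; a pose out of reach is approached as far as the arm can. A call with a gripper value outside its range is refused whole. The fingers move at their own pace and stop on an object; FORCE is the grip in N (left out, the last holds). Time passes only in rows, so rows that repeat a pose let the fingers close. It gives the time, the measured TCP pose, the force and the opening at its end, in the units of the state.
- state(): the state, without advancing time (a new reading comes with each control period).
- get_image(name): name is "scene" or "side" or "wrist"; returns (picture, depth): 480x640x3 uint8, red, green, blue; 480x640 float32, m along the optical axis (not along the pixel's ray), 0 where there is no reading.
- calibration(name): a dict with "intrinsics" (3x3 intrinsics, pixels), "k1" (the pictures are not rectified: a ray, as slopes to the right and down, at radius r is drawn at 1 + k1 r^2 times it, then the intrinsics apply), "view" (4x4, takes a point from world to camera coordinates). Camera axes: x right, y up, looking along -z (the intrinsics and any distortion apply to the point x, -y, -z); pixel columns grow to the right and rows downward; lengths in m; the calibration is good to about 2 mm. A picture is of the moment at which its call begins: read the wrist's pose just before it. calibration takes no time and is no camera call; for the wrist camera it gives the pose at the moment of the call.
- job_done(): hands the job in, once; it reports no verdict.
The state is a dict: "time": time; "joint_pos": joint angles; "joint_velocities": joint speeds; "effort": joint torques, N m; "position": TCP position; "eef_rot": TCP orientation; "ft_force": force on the tool from outside, world axes, zero at the start; "torque": the same for the moment, N m; "finger_gap": finger opening in m.
Only numpy, scipy, OpenCV 4.12 (cv2) and the standard library are available. Lean on these libraries where they do the work, as an engineer would, in place of code of your own. Each camera call takes 0.05 s, during which the arm holds its last target.

TASK

Set the sector plate of the model railway for the road on which the coach stands: hook a fingertip (or the shut fingers) under the pull ring of the spring index pin and lift the pin out of its hole, swing the plate by its index arm one hole so that the deck's end lines up with the coach's road, and let the pin spring fully home in that hole. Only hook the ring, do not pinch it and do not force the arm; leave the coach, the wagon and everything else standing where they are, and finish clear of it all.

Things in the scene. Friction and masses are not known exactly. Their poses are not given: they have to be found in the camera images.
- board: Layout board, a fixed plywood slab 420 x 380 x 18 mm on the table; origin under its middle at table height, +x along the roads away from the plate, +y left. The sector plate's pivot is at x = -150, y = 0 mm. Five roads begin 197 mm from the pivot at -0.4, -0.2, 0, 0.2, 0.4 rad from +x, then run parallel to x at y = -86, -43, 0, 43, 86 mm to low buffers; surface z = 42 mm.
- mid_hole (a point): Mouth of the middle index hole, 165 mm from the pivot in the direction -0.45 rad from the board's +x, z = 32 mm: the top of an aluminium quadrant with five such holes, 13 mm across, one per road, 0.2 rad (33 mm) apart round the pivot.
- plate (a joint): Sector plate's angle about its upright pivot, rad. 0: deck set for the middle road. Positive is anticlockwise from above: deck end and index arm both go to the board's +y. Holes at -0.4, -0.2, 0, 0.2, 0.4; stops at +-0.46. Starts within 0.01 of 0, pin in the middle hole (2 mm play, 0.013 rad). Unlocked, it takes about 1 N sideways at the ring and stays where it is left.
- pin (a joint): Lift of the spring index pin, m. 0: fully home in a hole; clear of the holes above 0.012; upper stop 0.032. The spring presses down with 8 N at home, 10 N at 0.020. Let go between holes it rests on the quadrant at 0.012; within about 4 mm of a hole it slips in. Pin 9 mm thick, round foot, sliding vertically in a sleeve on the index arm.
- ring (a point): Centre of the pull ring, an upright steel ring fixed on top of the pin, 165 mm from the pivot: inside 63 mm, outside 77 mm, bar 7 mm thick. The centre is 103 mm above the table with the pin home and rises with it. The hole's axis is level and points at the pivot. Below: the index arm, a bar 26 mm wide, top at z = 41 mm, and the pin's sleeve, 21 mm across, top at z = 63 mm.
- deck_end (a point): End of the sector plate's deck, mid-track, at its surface, 190 mm from the pivot. The deck is a dark steel strip 36 mm wide with rails and a wooden buffer near the pivot (top z = 64 mm). The index arm leaves the same pivot 0.45 rad to the right (-y side) of the deck and turns with it.
- coach_mid (a point): Middle of the coach, half-way up: a closed carriage 116 x 36 x 46 mm with a row of windows and a rounded white roof, longer than the wagon. It stands along one of the two roads next to the middle road (y = +43 or -43 mm of the board); its road is the one to set.
- wagon_mid (a point): Middle of the open wagon: an open-topped box on wheels, 76 x 34 x 32 mm, no roof. It stands on the other road next to the middle one. Not to be touched.
- cabin: Signal cabin, a loose model house 68 x 58 x 72 mm on the board, left (+y) of the deck. Origin under its middle. Not to be touched.
- tree: Loose model fir tree 85 mm high, 52 mm wide, on the board, right (-y) of the roads. Origin under its middle. Not to be touched.
- pot: Small paint jar, 42 mm wide, 50 mm high, on the table beside the board. Origin under its middle. Not to be touched.
- pot2: Another such jar. Not to be touched.
- driver: Screwdriver 150 mm long lying on the table beside the board. Not to be touched.
- brush: Brush 160 mm long lying on the table beside the board. Not to be touched.
Mind the look-alikes: they are no part of the job. Leave any blue look-alike of the part that bears coach_mid alone.

How it is judged:
On the way, in this order (a step that is already met when the one before it is completed fails the run):
1. the pin is lifted clear of the middle hole (more than 13 mm) by the fingers, before the plate swings (value of joint pin above 0.013 m and value of joint plate between -0.06 and 0.06 rad and contact force between the fingers and pin above 1 N), for 0.1 s.
2. the plate is at the coach's road with the pin home in that hole (((y of coach_mid in the frame of board above 0 m and value of joint plate between 0.17 and 0.23 rad) or (y of coach_mid in the frame of board below 0 m and value of joint plate between -0.23 and -0.17 rad)) and value of joint pin below 0.003 m), for 0.2 s.
At the end, for the whole second after the job is handed in: The sector plate stands one hole from the middle, at the road on which the coach stands (within 0.03 rad), the pin is home in that hole (within 3 mm), and coach, wagon and the other loose things are where they were (within 12 mm) (all of step 2 and distance of each of coach_mid, wagon_mid, cabin, tree, pot, pot2, driver, brush from where it was at the start of the episode below 0.012 m); the robot touches nothing.
It fails at once if the ring or the pin is pinched or forced (more than 35 N from the fingers) (contact force between the fingers and pin above 35 N).
It fails at once if a loose thing is pushed, lifted or carried (moved more than 12 mm) (distance of any of coach_mid, wagon_mid, cabin, tree, pot, pot2, driver, brush from where it was at the start of the episode above 0.012 m).
It also fails if it takes over 45 s, if anything falls off the work surface, if the arm or the gripper's body presses on something with over 40 N, if the wrist force passes 120 N, or if a joint passes its speed limit or range.

## Working session

There is one attempt and no reset: what is moved stays moved. The work goes in short steps, Python scripts to look and compute and a shell command to move; the robot and the scene stay as the last step left them, time stands still between calls to the robot, and variables do not carry over. Pictures are saved under pics/ and viewed, and the job is handed in when it is done.

```bash
mkdir -p pics; ls; python3 - <<'E'
from plant import *
import cv2,numpy as np
s=state();print(s)
for n in ["scene","side","wrist"]:
    c=calibration(n);print(n,c)
    im,d=get_image(n);cv2.imwrite(f"pics/{n}0.png",im[:,:,::-1]);np.save(f"pics/{n}0.npy",d)
E
```

```text
pics
{'time': 0.0, 'joint_pos': array([ 1.19777924,  0.33390036,  0.03987484,  1.46627871, -0.01341027,
        1.34329776, -0.05849296]), 'joint_velocities': array([-2.42430682e-04, -1.92122546e-03,  3.49917170e-04, -1.37865356e-05,
        2.47070449e-04,  3.63592263e-04, -4.56740094e-04]), 'effort': array([-4.19875805e-04, -6.56366372e+01,  1.33542001e+00, -4.03813863e+01,
       -5.97414630e-02,  4.50595992e-02,  2.36423421e-04]), 'position': array([ 0.17561155, -0.62533631,  0.22166247]), 'eef_rot': array([-4.47927329e-04,  7.96992585e-01, -6.03988547e-01, -6.73751140e-04]), 'ft_force': array([ 0.24878213, -0.78150221,  0.23091524]), 'torque': array([0.0451835 , 0.01309903, 0.02937938]), 'finger_gap': 0.08674992027032906}
scene {'intrinsics': array([[593.33041077,   0.        , 314.6871703 ],
       [  0.        , 593.33041077, 239.87775754],
       [  0.        ,   0.        ,   1.        ]]), 'k1': -0.13686569825714273, 'view': array([[ 0.51268222,  0.85856613, -0.00459724, -0.28075581],
       [-0.54568802,  0.32997544,  0.77028617,  0.25381073],
       [ 0.6628586 , -0.39240
[... 309 characters left out ...]
ay([[-0.72391876, -0.68977053, -0.01257955,  0.40187202],
       [ 0.43167225, -0.46711593,  0.7716617 , -0.33584083],
       [-0.53814561,  0.55319014,  0.63590878, -0.7018917 ],
       [ 0.        ,  0.        ,  0.        ,  1.        ]])}
wrist {'intrinsics': array([[349.64268016,   0.        , 314.3372068 ],
       [  0.        , 349.64268016, 242.46568562],
       [  0.        ,   0.        ,   1.        ]]), 'k1': -0.05580141242075445, 'view': array([[ 0.26988236, -0.96289161, -0.00180371, -0.64885379],
       [ 0.93438296,  0.2623434 , -0.24104858,  0.02899527],
       [ 0.23257684,  0.0633694 ,  0.97051138, -0.38982047],
       [ 0.        ,  0.        ,  0.        ,  1.        ]])}
```

View pics/scene0.png

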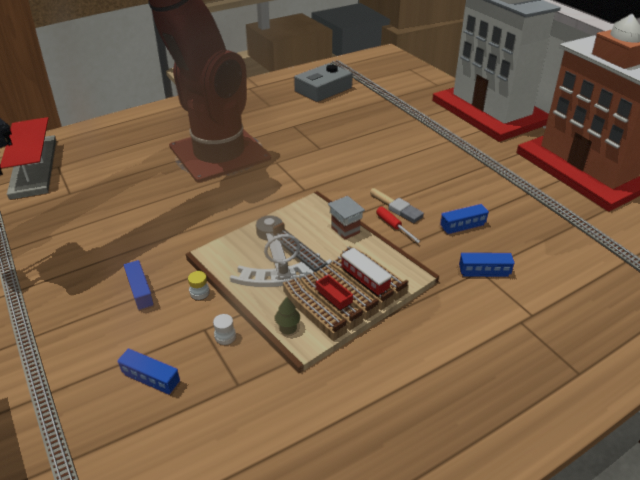

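View pics/side0.png

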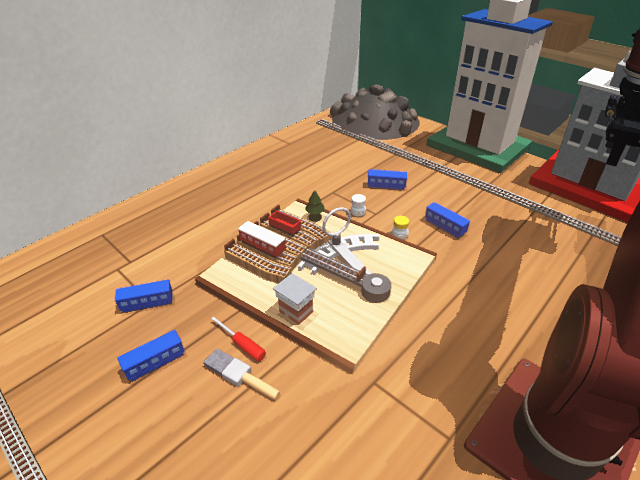

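View pics/wrist0.png

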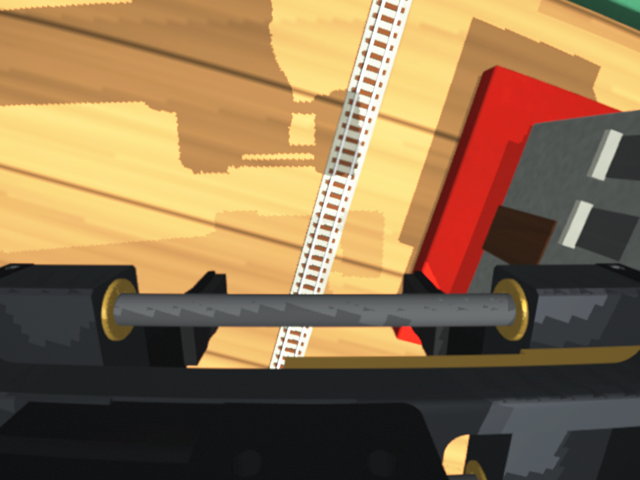

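The coach (white roof, red body) is at scene (366,268) and side (262,238). The open red wagon is at scene (333,291). The blue coaches at (137,284), (148,370), (465,218) and (487,264) are look-alikes off the board. Next I'll enlarge and fit the board pose.

```bash
python3 - <<'E'
import cv2
a=cv2.imread("pics/scene0.png")[175:385,175:455];cv2.imwrite("pics/sc_crop.png",cv2.resize(a,(784,588),interpolation=cv2.INTER_CUBIC))
a=cv2.imread("pics/side0.png")[180:370,190:445];cv2.imwrite("pics/si_crop.png",cv2.resize(a,(765,570),interpolation=cv2.INTER_CUBIC))
E
```

```text
(no output)
```

View pics/sc_crop.png

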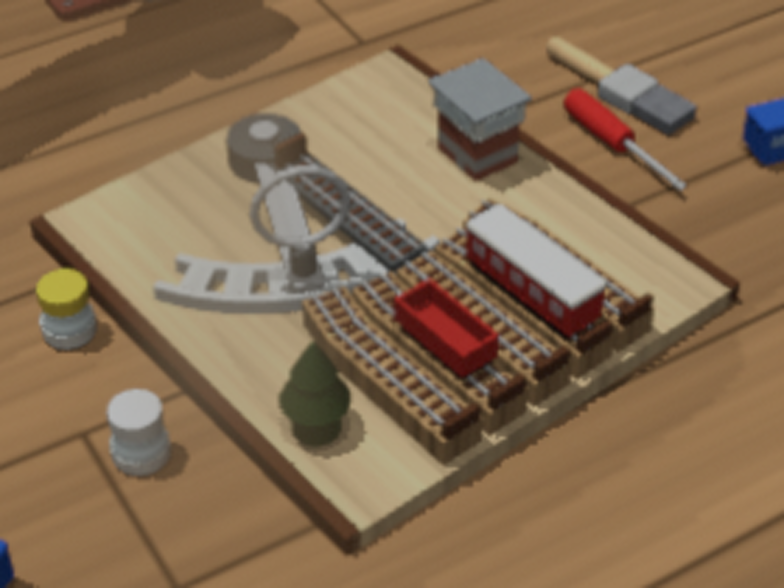

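View pics/si_crop.png

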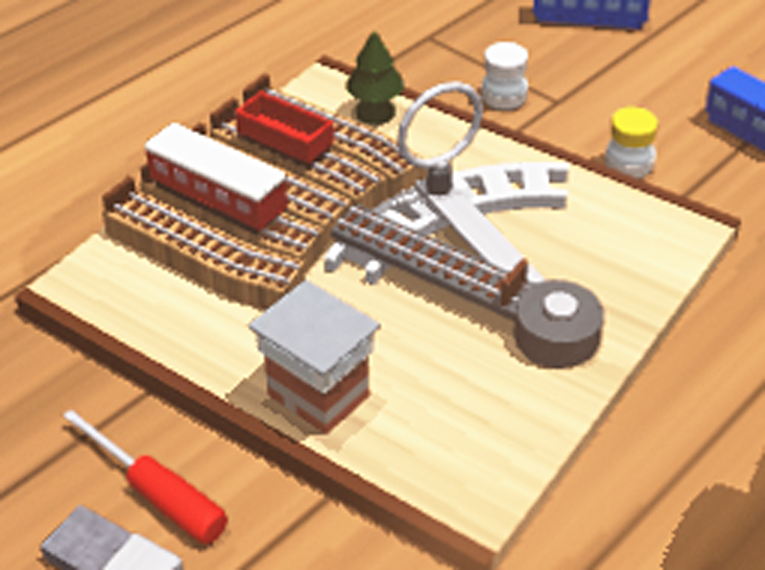

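```bash
cat > h.py <<'E'
import numpy as np,cv2
from plant import *
def proj(n,P,c=None):
    c=c or calibration(n);P=np.atleast_2d(P);V=c["view"]
    q=P@V[:3,:3].T+V[:3,3];x=q[:,0]/-q[:,2];y=-q[:,1]/-q[:,2]
    f=1+c["k1"]*(x*x+y*y);K=c["intrinsics"]
    return np.c_[K[0,0]*x*f+K[0,2],K[1,1]*y*f+K[1,2]]
def b2w(p,P):
    P=np.atleast_2d(P);c,s=np.cos(p[2]),np.sin(p[2])
    return np.c_[p[0]+c*P[:,0]-s*P[:,1],p[1]+s*P[:,0]+c*P[:,1],P[:,2]]
E
python3 - <<'E'
from h import *
from scipy.optimize import least_squares
C=np.array([[-.21,.19,.018],[.21,.19,.018],[-.21,-.19,.018],[.21,-.19,.018]])
rc=np.array([-.15+.165*np.cos(.45),-.165*np.sin(.45),.103])
P=np.vstack([C,rc])
sc=np.array([[395,48],[737,287],[35,225],[352,537],[301,208]])/2.8+175
si=np.array([[497,558],[20,297],[738,222],[322,60],[440,125]])/3+[190,180]
f=lambda p:np.r_[(proj("scene",b2w(p,P))-sc).ravel(),(proj("side",b2w(p,P))-si).ravel()]
best=min((least_squares(f,[.55,-.1,a],loss='soft_l1') for a in np.arange(-3,3.2,.7)),key=lambda r:r.cost)
print(best.x,best.cost);print(f(best.x).reshape(-1,2).round(1))
p=best.x;np.save("board.npy",p)
for n,a,s,o in(("scene","sc_crop",2.8,(175,175)),("side","si_crop",3,(190,180))):
    im=cv2.imread(f"pics/{a}.png")
    t=np.linspace(0,2*np.pi,40);al=-.45;er=np.array([-np.sin(al),np.cos(al),0])
    ring=[rc+.035*(np.cos(u)*er+np.sin(u)*np.array([0,0,1])) for u in t]
    pts=np.vstack([C,ring,[[-.15,0,.064],[.0,.043,.07],[0.1,.043,.09],[-.15+.165*np.cos(.45),-.165*np.sin(.45),.063],[-.15+.19,0,.042]]])
    for q in (proj(n,b2w(p,pts))-o)*s: cv2.circle(im,tuple(int(v) for v in q),2,(255,0,255),-1)
    cv2.imwrite(f"pics/{a}_fit.png",im)
w=b2w(p,np.array([[-.15,0,0],rc,[.0,.043,.07]]));print(w)
# wall thickness
E
```

```text
[ 0.57588355 -0.03137215  0.15409572] 5.446575298387577
[[-1.5  0.2]
 [-1.2 -0.3]
 [-0.3 -1.5]
 [ 0.8 -0.2]
 [-1.   0.3]
 [-1.4  0.4]
 [-0.2 -1.4]
 [-0.3  0.4]
 [-1.4 -0.4]
 [ 0.2 -0.1]]
[[ 0.42766094 -0.05439514  0.        ]
 [ 0.58548985 -0.10250996  0.103     ]
 [ 0.56928362  0.01111833  0.07      ]]
```

View pics/sc_crop_fit.png

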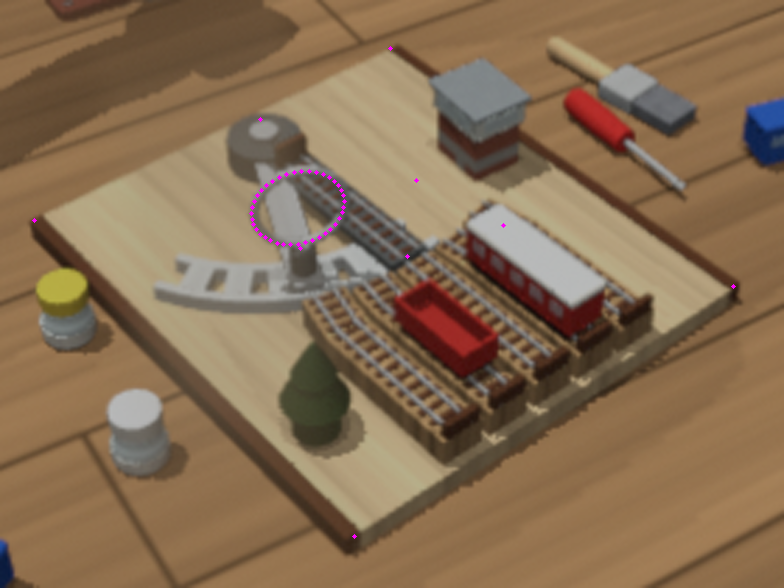

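View pics/si_crop_fit.png

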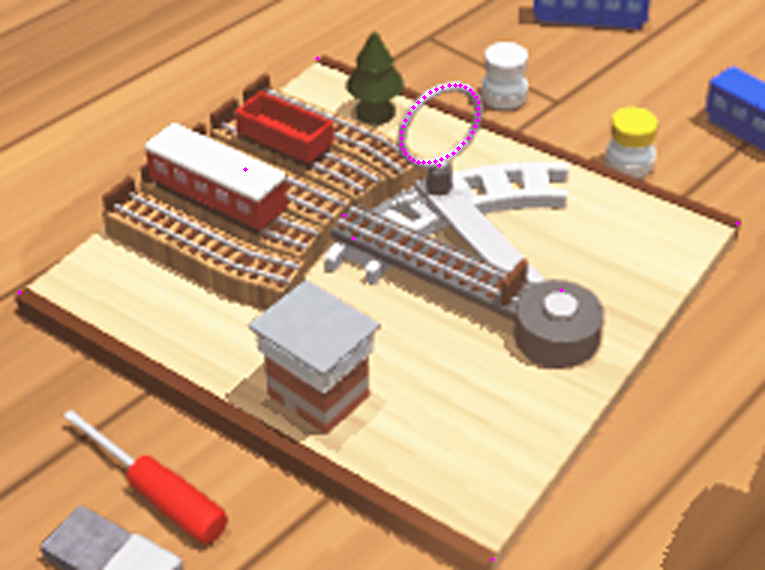

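The board fit agrees in both cameras to about 1 px. The road order from +y is: empty, coach, middle, wagon, empty. The coach is therefore at y = +43, so the plate goes to +0.2. Before planning the hook, I'll bring the gripper into view, clear of everything, and look at the fingers.

```bash
python3 -m jog '[{"x":-0.03,"z":-0.03},{"x":-0.06,"z":-0.06},{"x":-0.1,"z":-0.07},{"x":-0.14,"z":-0.08},{"x":-0.18,"z":-0.08},{"x":-0.22,"y":-0.03,"z":-0.08},{"x":-0.24,"y":-0.06,"z":-0.08},{"x":-0.24,"y":-0.1,"z":-0.08},{"x":-0.24,"y":-0.14,"z":-0.08},{"x":-0.24,"y":-0.18,"z":-0.08},{"x":-0.24,"y":-0.22,"z":-0.08},{"x":-0.24,"y":-0.22,"z":-0.08,"jaw":0}]'
python3 - <<'E'
from h import *
print(state()["position"],state()["eef_rot"])
for n in ["side","wrist","scene"]:
    im,d=get_image(n);cv2.imwrite(f"pics/{n}1.png",im[:,:,::-1])
    print(proj(n,state()["position"]))
E
```

```text
[ 0.17560563 -0.62543909  0.22187572] [-3.40444302e-04  7.96981576e-01 -6.04003279e-01 -5.38752850e-04]
[[610.41328017 155.65507708]]
[[314.97455604 291.68246089]]
[[-21.02035418 183.36193437]]schema error: expected keys x, y, z, twist, jaw
```

View pics/side1.png

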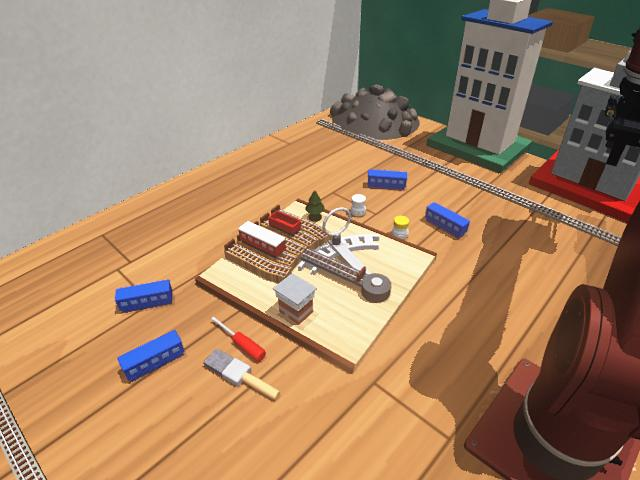

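View pics/wrist1.png

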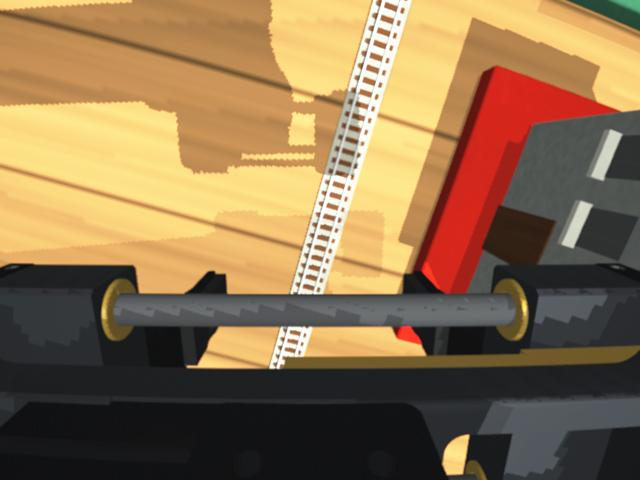

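View pics/scene1.png

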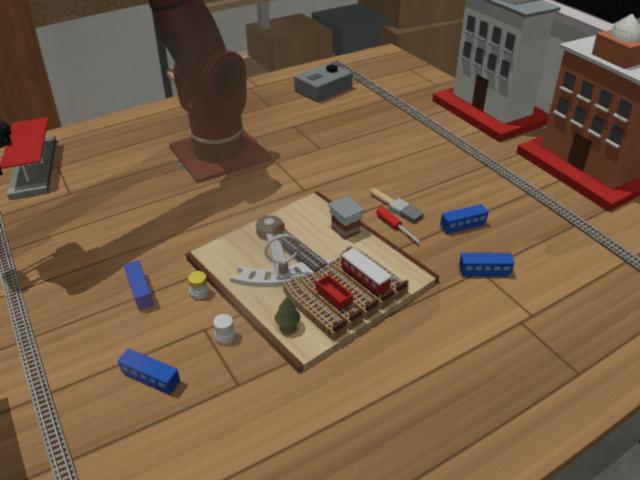

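The call was refused because every row needs all five keys. Retyping it in full.

```bash
python3 -m jog '[{"x":-0.04,"y":0,"z":-0.03,"twist":0,"jaw":0.087},{"x":-0.08,"y":0,"z":-0.06,"twist":0,"jaw":0.087},{"x":-0.12,"y":0,"z":-0.08,"twist":0,"jaw":0.087},{"x":-0.16,"y":0,"z":-0.08,"twist":0,"jaw":0.087},{"x":-0.2,"y":0,"z":-0.08,"twist":0,"jaw":0.087},{"x":-0.22,"y":-0.03,"z":-0.08,"twist":0,"jaw":0.04},{"x":-0.24,"y":-0.06,"z":-0.08,"twist":0,"jaw":0.02},{"x":-0.24,"y":-0.1,"z":-0.08,"twist":0,"jaw":0},{"x":-0.24,"y":-0.14,"z":-0.08,"twist":0,"jaw":0},{"x":-0.24,"y":-0.18,"z":-0.08,"twist":0,"jaw":0},{"x":-0.24,"y":-0.22,"z":-0.08,"twist":0,"jaw":0},{"x":-0.24,"y":-0.22,"z":-0.08,"twist":0,"jaw":0}]'
python3 - <<'E'
from h import *
print(state()["position"],state()["eef_rot"],state()["joint_pos"])
for n in ["side","wrist","scene"]:
    im,d=get_image(n);cv2.imwrite(f"pics/{n}1.png",im[:,:,::-1])
    print(proj(n,state()["position"]))
E
```

```text
time: 1.3
position: [0.3295, -0.3312, 0.3025]
eef_rot: [-0.001, 0.8, -0.6, 0.001]
ft_force: [-0.2, 0.5, -0.8]
finger_gap: 0.0484
[ 0.32947479 -0.33117485  0.30246945] [-1.21192897e-03  7.99706889e-01 -6.00389043e-01  6.47806445e-04] [ 0.98929737 -0.06062672 -0.2781747   1.74728826 -0.01928164  1.45149878
 -0.57409369]
[[509.08919985 145.35969164]]
[[314.98709133 291.66732259]]
[[116.83011213 142.02310147]]
```

View pics/side1.png

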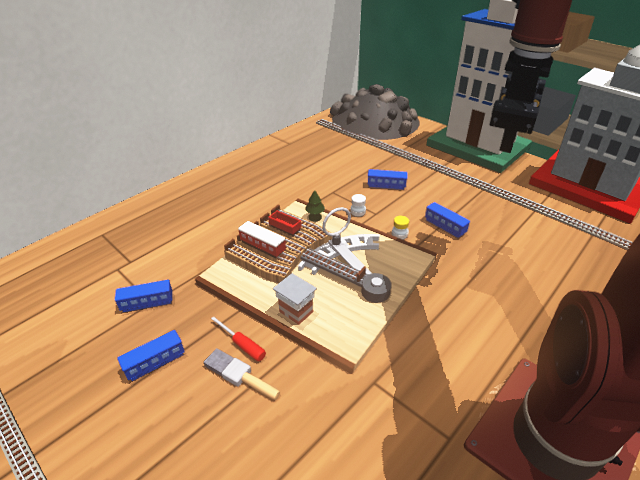

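View pics/wrist1.png

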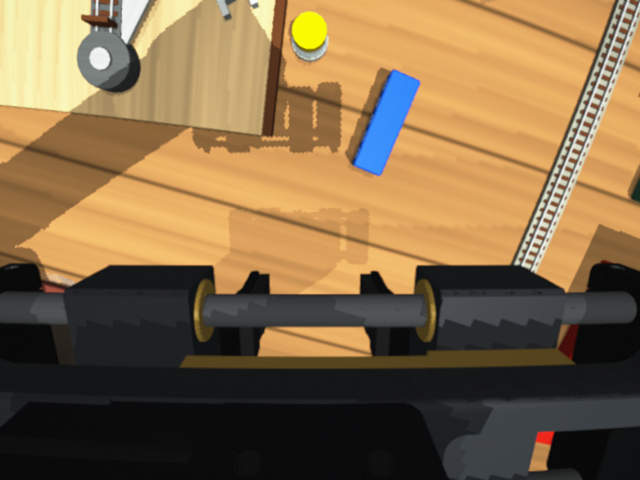

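View pics/scene1.png

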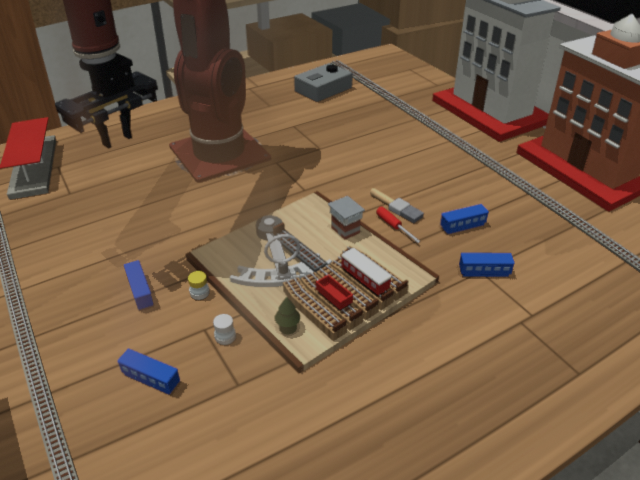

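```bash
python3 - <<'E'
import cv2
a=cv2.imread("pics/scene1.png")[30:170,40:180];b=cv2.imread("pics/side1.png")[30:170,450:590]
a=cv2.hconcat([a,b]);a=cv2.resize(a,(800,400),interpolation=cv2.INTER_CUBIC);cv2.imwrite("pics/g1.png",cv2.convertScaleAbs(a,alpha=2,beta=20))
E
```

```text
(no output)
```

View pics/g1.png

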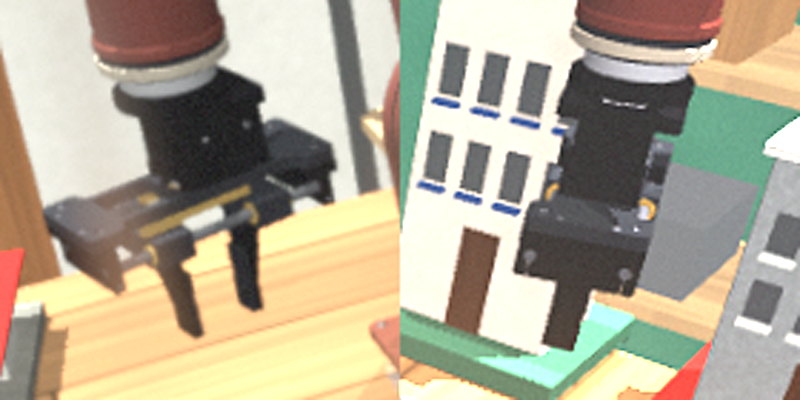

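From these views the fingers look straight, with no upward ledge. With the tool straight down, nothing can get under the ring without pinching it. Rows can't command a tilt, but a pose out of reach is approached "as far as the arm can". I'll test high up, clear of everything, what that does to the tool's tilt.

```bash
python3 -m jog '[{"x":0,"y":0,"z":-0.5,"twist":0,"jaw":0},{"x":0,"y":0,"z":-0.5,"twist":0,"jaw":0},{"x":0,"y":0,"z":-0.5,"twist":0,"jaw":0},{"x":0,"y":0,"z":-0.5,"twist":0,"jaw":0},{"x":0,"y":0,"z":-0.5,"twist":0,"jaw":0},{"x":0,"y":0,"z":-0.5,"twist":0,"jaw":0},{"x":0,"y":0,"z":-0.5,"twist":0,"jaw":0},{"x":0,"y":0,"z":-0.5,"twist":0,"jaw":0},{"x":0,"y":0,"z":-0.5,"twist":0,"jaw":0},{"x":0,"y":0,"z":-0.5,"twist":0,"jaw":0},{"x":0,"y":0,"z":-0.5,"twist":0,"jaw":0},{"x":0,"y":0,"z":-0.5,"twist":0,"jaw":0}]'
python3 -c "
from plant import *
s=state();print(s['joint_pos'],s['time'])"
```

```text
time: 2.45
position: [0.3218, -0.3378, 0.6225]
eef_rot: [0.002, 0.796, -0.605, 0.014]
ft_force: [0.3, -0.0, -0.2]
finger_gap: 0.0003
[ 0.3086969   0.03357086  0.43153041  0.99710585 -0.01458665  2.08473164
 -0.56807935] 2.45
```

```bash
python3 -m jog '[{"x":0,"y":0,"z":-0.2,"twist":0,"jaw":0},{"x":0,"y":0,"z":-0.2,"twist":0,"jaw":0},{"x":0,"y":0,"z":-0.2,"twist":0,"jaw":0},{"x":0,"y":0,"z":-0.2,"twist":0,"jaw":0},{"x":0,"y":0,"z":-0.2,"twist":0,"jaw":0},{"x":0,"y":0,"z":-0.2,"twist":0,"jaw":0}]'
python3 -c "
from h import *
from scipy.spatial.transform import Rotation as R
s=state();print(s['joint_pos'],s['time']);w,x,y,z=s['eef_rot'];print(R.from_quat([x,y,z,w]).as_matrix().round(3))"
```

```text
time: 2.95
position: [0.3234, -0.3395, 0.647]
eef_rot: [0.004, 0.796, -0.605, 0.04]
ft_force: [0.3, -0.1, -0.1]
finger_gap: 0.0006
[-0.20261933  0.01795109  0.96245524  0.96227151 -0.01778014  2.08916878
 -0.55007348] 2.95
[[ 0.266 -0.962  0.058]
 [-0.962 -0.269 -0.054]
 [ 0.068 -0.042 -0.997]]
```

```bash
python3 -m jog '[{"x":0,"y":0,"z":0.1,"twist":0,"jaw":0},{"x":0,"y":0,"z":0.1,"twist":0,"jaw":0},{"x":0,"y":0,"z":0.1,"twist":0,"jaw":0},{"x":0,"y":0,"z":0.1,"twist":0,"jaw":0}]'
python3 -c "
from h import *
from scipy.spatial.transform import Rotation as R
s=state();print(s['joint_pos'],s['time']);w,x,y,z=s['eef_rot'];print(R.from_quat([x,y,z,w]).as_matrix().round(3))"
```

```text
time: 3.28
position: [0.3287, -0.3441, 0.5435]
eef_rot: [0.004, 0.796, -0.604, 0.037]
ft_force: [0.1, 1.2, 0.2]
finger_gap: 0.0003
[-0.28244164 -0.15083805  0.84658868  1.28518308  0.13307191  1.88079238
 -0.69002973] 3.2833
[[ 0.268 -0.962  0.054]
 [-0.961 -0.27  -0.051]
 [ 0.063 -0.039 -0.997]]
```

The tilt persists: the commanded pose follows the reached pose. Pressing against the reach limit therefore builds up an outward tilt, which is what I need to put a fingertip through the ring. To plan this I'll fit an arm model to the readings.

```bash
cat > kin.py <<'E'
import numpy as np,itertools
from scipy.spatial.transform import Rotation as R
from scipy.optimize import least_squares
D=[([1.19777924,.33390036,.03987484,1.46627871,-.01341027,1.34329776,-.05849296],[.17561155,-.62533631,.22166247],[-4.47927329e-04,.796992585,-.603988547,-6.7e-04]),
([.98929737,-.06062672,-.2781747,1.74728826,-.01928164,1.45149878,-.57409369],[.32947479,-.33117485,.30246945],[-1.2119e-3,.7997,-.60039,6.478e-4]),
([.3086969,.03357086,.43153041,.99710585,-.01458665,2.08473164,-.56807935],[.3218,-.3378,.6225],[.002,.796,-.605,.014]),
([-.20261933,.01795109,.96245524,.96227151,-.01778014,2.08916878,-.55007348],[.3234,-.3395,.647],[.004,.796,-.605,.04]),
([-.28244164,-.15083805,.84658868,1.28518308,.13307191,1.88079238,-.69002973],[.3287,-.3441,.5435],[.004,.796,-.604,.037])]
def q2R(q): return R.from_quat([q[1],q[2],q[3],q[0]])
def fk(p,q,s):
    h,a,b,L,d1,d2,d3,y0,y7=p
    T=R.from_euler('z',y0);P=np.array([0,0,h])
    T=T*R.from_euler('z',s[0]*q[0])*R.from_euler('y',q[1]);
    T=T*R.from_euler('z',s[1]*q[2]);P=P+T.apply([d1,0,a])
    T=T*R.from_euler('y',q[3]);P=P+T.apply([d2,0,b])
    T=T*R.from_euler('z',s[2]*q[4])*R.from_euler('y',q[5]);P=P+T.apply([d3,0,L])
    T=T*R.from_euler('z',s[3]*q[6]+y7)
    return P,T
def res(p,s,D=D):
    o=[]
    for q,x,r in D:
        P,T=fk(p,q,s);o+=list(P-x)+list(.3*(q2R(r).inv()*T).as_rotvec())
    return np.array(o)
E
python3 - <<'E'
from kin import *
c=[]
for s in itertools.product([1,-1],repeat=4):
    for y0 in np.arange(-3,3,1.):
        for y7 in (-2,0,2):
            r=least_squares(res,[.35,.35,.35,.25,0,0,0,y0,y7],args=(s,),max_nfev=60);c.append((r.cost,s,r.x.round(4),r.x))
c.sort(key=lambda t:t[0])
for t in c[:6]:print(t[:3])
import pickle;pickle.dump(c[0],open("kin.pkl","wb"));print(res(c[0][3],c[0][1]).reshape(-1,6).round(4))
E
```

```text
(np.float64(0.00010809582958151693), (-1, -1, -1, -1), array([ 0.4913,  0.4883,  0.5013,  0.612 , -0.0037,  0.0063, -0.0049,
       -0.0778, -3.2194]))
(np.float64(0.00010809582958151842), (-1, -1, -1, -1), array([ 0.4913,  0.4883,  0.5013,  0.612 , -0.0037,  0.0063, -0.0049,
       -0.0778,  3.0637]))
(np.float64(0.00010809582958151899), (-1, -1, -1, -1), array([ 0.4913,  0.4883,  0.5013,  0.612 , -0.0037,  0.0063, -0.0049,
       -0.0778,  3.0637]))
(np.float64(0.00010809582958151934), (-1, -1, -1, -1), array([ 0.4913,  0.4883,  0.5013,  0.612 , -0.0037,  0.0063, -0.0049,
       -0.0778, -3.2194]))
(np.float64(0.00010809582958152037), (-1, -1, -1, -1), array([ 0.4913,  0.4883,  0.5013,  0.612 , -0.0037,  0.0063, -0.0049,
       -0.0778,  3.0637]))
(np.float64(0.00010809582958154254), (-1, -1, -1, -1), array([ 0.4913,  0.4883,  0.5013,  0.612 , -0.0037,  0.0063, -0.0049,
       -0.0778,  3.0637]))
[[-0.0065  0.0007  0.0002  0.     -0.     -0.    ]
 [ 0.008   0.0031 -0.0013  0.      0.0001 -0.    ]
 [ 0.0041  0.0041 -0.0009 -0.0004  0.0005  0.0002]
 [ 0.0018 -0.0039  0.     -0.0017  0.0008 -0.0001]
 [-0.0058  0.0009  0.002  -0.0014  0.0007 -0.0001]]
```

```bash
cat >> kin.py <<'E'
S=(-1,-1,-1,-1)
def fk(p,q,s=S):
    h,a,b,L,d1,d2,d3,y0,y7,d0,dy=p
    T=R.from_euler('z',y0);P=np.array([0,0,h])
    T=T*R.from_euler('z',s[0]*q[0]);P=P+T.apply([d0,dy,0]);T=T*R.from_euler('y',q[1]);
    T=T*R.from_euler('z',s[1]*q[2]);P=P+T.apply([d1,0,a])
    T=T*R.from_euler('y',q[3]);P=P+T.apply([d2,0,b])
    T=T*R.from_euler('z',s[2]*q[4])*R.from_euler('y',q[5]);P=P+T.apply([d3,0,L])
    T=T*R.from_euler('z',s[3]*q[6]+y7)
    return P,T
E
python3 - <<'E'
from kin import *
r=least_squares(res,[.49,.49,.5,.61,0,0,0,-.078,3.06,0,0],args=(S,));print(r.cost,r.x.round(4));print(res(r.x,S).reshape(-1,6).round(4)); np.save("kin.npy",r.x)
E
```

```text
1.4040543897994869e-05 [ 0.0884  0.4722  0.5043  0.2057 -0.0033 -0.0069 -0.0123 -0.0153  3.1262
 -0.008  -0.0367]
[[-0.0022 -0.0015  0.0005  0.     -0.     -0.    ]
 [ 0.0013  0.0026 -0.0012  0.      0.     -0.    ]
 [-0.001  -0.0007 -0.0007  0.0001  0.0003  0.0002]
 [ 0.0001  0.0002 -0.0008 -0.0004  0.0001 -0.    ]
 [ 0.0012  0.0012  0.0022 -0.0002  0.     -0.0001]]
```

```bash
python3 - <<'E'
from h import *
for n in("scene","side"):
    for h in (0,.1,.2,.3,.4,.5): print(n,h,proj(n,[0,0,h]).round())
E
```

```text
scene 0 [[219. 153.]]
scene 0.1 [[215. 123.]]
scene 0.2 [[212.  91.]]
scene 0.3 [[208.  56.]]
scene 0.4 [[204.  19.]]
scene 0.5 [[199. -20.]]
side 0 [[556. 441.]]
side 0.1 [[579. 410.]]
side 0.2 [[606. 372.]]
side 0.3 [[640. 325.]]
side 0.4 [[680. 266.]]
side 0.5 [[729. 189.]]
```

```bash
cat > st.py <<'E'
from kin import *
from plant import state
s=state();q=s['joint_pos'];T=q2R(s['eef_rot']);z=T.as_matrix()[:,2]
print("t",s['time'],"q",q.round(3).tolist());print("pos",s['position'].round(4),"F",s['ft_force'].round(1),"gap",s['finger_gap'])
print(T.as_matrix().round(3).tolist());print("tilt deg",np.degrees(np.arccos(-z[2])).round(1),"head",np.arctan2(z[1],z[0]).round(3))
import json;open("log.jsonl","a").write(json.dumps([q.tolist(),s['position'].tolist(),s['eef_rot'].tolist()])+"\n")
E
python3 -m jog '[{"x":-0.37,"y":-0.56,"z":0.12,"twist":0,"jaw":0},{"x":-0.37,"y":-0.56,"z":0.12,"twist":0,"jaw":0},{"x":-0.37,"y":-0.56,"z":0.12,"twist":0,"jaw":0},{"x":-0.37,"y":-0.56,"z":0.12,"twist":0,"jaw":0},{"x":-0.37,"y":-0.56,"z":0.12,"twist":0,"jaw":0},{"x":-0.37,"y":-0.56,"z":0.12,"twist":0,"jaw":0},{"x":-0.37,"y":-0.56,"z":0.12,"twist":0,"jaw":0},{"x":-0.37,"y":-0.56,"z":0.12,"twist":0,"jaw":0},{"x":-0.37,"y":-0.56,"z":0.12,"twist":0,"jaw":0},{"x":-0.37,"y":-0.56,"z":0.12,"twist":0,"jaw":0},{"x":-0.37,"y":-0.56,"z":0.12,"twist":0,"jaw":0},{"x":-0.37,"y":-0.56,"z":0.12,"twist":0,"jaw":0}]' >/dev/null; python3 st.py
```

```text
t 4.2833 q [-0.498, 0.333, 0.543, 1.043, -0.118, 1.749, -1.307]
pos [0.6596 0.0238 0.4587] F [ 1.3 -0.6  0.9] gap 0.0006046841652646131
[[0.267, -0.962, 0.059], [-0.961, -0.271, -0.055], [0.069, -0.042, -0.997]]
tilt deg 4.6 head -0.746
```

```bash
python3 -m jog '[{"x":-0.05,"y":-0.4,"z":0,"twist":0,"jaw":0},{"x":-0.05,"y":-0.4,"z":0,"twist":0,"jaw":0},{"x":-0.05,"y":-0.4,"z":0,"twist":0,"jaw":0},{"x":-0.05,"y":-0.4,"z":0,"twist":0,"jaw":0},{"x":-0.05,"y":-0.4,"z":0,"twist":0,"jaw":0},{"x":-0.05,"y":-0.4,"z":0,"twist":0,"jaw":0},{"x":-0.05,"y":-0.4,"z":0,"twist":0,"jaw":0},{"x":-0.05,"y":-0.4,"z":0,"twist":0,"jaw":0},{"x":-0.05,"y":-0.4,"z":0,"twist":0,"jaw":0},{"x":-0.05,"y":-0.4,"z":0,"twist":0,"jaw":0},{"x":-0.05,"y":-0.4,"z":0,"twist":0,"jaw":0},{"x":-0.05,"y":-0.4,"z":0,"twist":0,"jaw":0}]' >/dev/null; python3 st.py
```

```text
t 5.2833 q [-0.359, 0.945, 1.385, 0.254, -1.154, 2.09, -1.329]
pos [0.805  0.1155 0.4468] F [-0.7 -1.   0.1] gap 0.00028868632300659025
[[0.268, -0.963, 0.041], [-0.961, -0.27, -0.054], [0.063, -0.025, -0.998]]
tilt deg 3.9 head -0.926
```

```bash
python3 -m jog '[{"x":-0.1,"y":-0.4,"z":0,"twist":0,"jaw":0},{"x":-0.1,"y":-0.4,"z":0,"twist":0,"jaw":0},{"x":-0.1,"y":-0.4,"z":0,"twist":0,"jaw":0},{"x":-0.1,"y":-0.4,"z":0,"twist":0,"jaw":0}]' >/dev/null; python3 st.py;  python3 - <<'E'
from kin import *
import json
D=D+[tuple(json.loads(l)) for l in open("log.jsonl")]
p0=np.array([.25,.47,.5,.37,0,0,0,0,3.14,0,-.03])
r=least_squares(lambda p:np.r_[res(p,S,D),.02*(p-p0)],p0);print(r.cost,r.x.round(4));print(res(r.x,S,D).reshape(-1,6).round(4)); np.save("kin.npy",r.x)
E
```

```text
t 5.6167 q [-0.417, 0.963, 1.384, 0.254, -1.164, 2.089, -1.391]
pos [0.8    0.1663 0.4326] F [ 0.7 -0.4 -0.1] gap 0.0003408483396377574
[[0.27, -0.963, 0.028], [-0.961, -0.271, -0.05], [0.056, -0.013, -0.998]]
tilt deg 3.3 head -1.063
0.00010018117879579528 [ 0.1365  0.4527  0.5128  0.2348 -0.0178 -0.005  -0.0193 -0.0198  3.1217
 -0.0071 -0.0339]
[[-0.0039  0.0028  0.002   0.     -0.     -0.    ]
 [ 0.0039  0.0004 -0.0054  0.      0.     -0.    ]
 [-0.0002 -0.0006  0.0022  0.      0.0003  0.0002]
 [ 0.0007 -0.0004  0.0027 -0.0005  0.0001 -0.    ]
 [ 0.0049  0.001   0.0025 -0.0003  0.0001 -0.0001]
 [-0.0058  0.0005  0.0028 -0.0004  0.0002 -0.    ]
 [ 0.0002 -0.0006 -0.0033 -0.0004  0.0001 -0.    ]
 [ 0.0021 -0.0011 -0.0034 -0.0003  0.0001 -0.    ]]
```

```bash
cat > kin2.py <<'E'
from kin import *
import json
def frames(q,y0,y7):
    e=R.from_euler
    T=[e('z',y0-q[0])];T.append(T[0]*e('y',q[1])*e('z',-q[2]));T.append(T[1]*e('y',q[3])*e('z',-q[4]));T.append(T[2]*e('y',q[5])*e('z',-q[6]+y7));return T
# p: base h; o0(xy) in frame0; o1 in frame1 ; o2 ; o3 (pre j7 rotation)
def basis(q,y0,y7):
    e=R.from_euler;T0=e('z',y0-q[0]);T1=T0*e('y',q[1])*e('z',-q[2]);T2=T1*e('y',q[3])*e('z',-q[4]);T3=T2*e('y',q[5])
    return np.hstack([np.array([[0],[0],[1.]]),T0.as_matrix()[:,:2],T1.as_matrix(),T2.as_matrix(),T3.as_matrix()[:,[0,2]]]),T3*e('z',-q[6]+y7)
def load(): return D+[tuple(json.loads(l)) for l in open("log.jsonl")]
def fit(DD,y0=-.0198,y7=3.1217,reg=1e-3):
    f=lambda u:np.concatenate([(q2R(r).inv()*basis(q,*u)[1]).as_rotvec() for q,x,r in DD])
    u=least_squares(f,[y0,y7]).x
    p0=np.array([.3,0,0,0,0,.45,0,0,.5,0,.35])
    A=np.vstack([basis(q,*u)[0] for q,x,r in DD]);b=np.concatenate([x for q,x,r in DD])
    n=len(p0);d=np.linalg.lstsq(np.vstack([A,reg*np.eye(n)]),np.r_[b-A@p0,np.zeros(n)],rcond=None)[0]
    p=p0+d;return u,p,(A@p-b).reshape(-1,3),f(u)
E
python3 - <<'E'
from kin2 import *
for reg in (1e-3,1e-2,5e-2):
    u,p,e,f=fit(load(),reg=reg);print(u,p.round(4));print(np.abs(e).max(),np.abs(f).max())
E
```

```text
[-1.11713661e-03  3.14039929e+00] [ 2.475e-01 -2.000e-04 -2.230e-02 -1.000e-04 -2.220e-02  4.828e-01
 -2.000e-04  6.000e-04  5.031e-01 -4.000e-04  3.682e-01]
0.00012035730822573809 0.0007607553559576125
[-1.11713661e-03  3.14039929e+00] [ 2.486e-01 -2.000e-04 -2.220e-02 -2.000e-04 -2.220e-02  4.828e-01
 -2.000e-04  6.000e-04  5.031e-01 -4.000e-04  3.693e-01]
0.00011563786307999813 0.0007607553559576125
[-1.11713661e-03  3.14039929e+00] [ 2.583e-01  2.000e-04 -2.140e-02 -8.000e-04 -2.190e-02  4.822e-01
 -1.000e-04 -4.000e-04  5.030e-01 -6.000e-04  3.784e-01]
0.000389372321692949 0.0007607553559576125
```

The kinematic model now fits to 0.1 mm. Next I'll compute which tilts are feasible at the ring, then keep tilting with upward pushes.

```bash
cat >> kin2.py <<'E'
LO=np.array([-2.58,-.38,-1.3,.25,-1.5,.08,-2.65]);HI=np.array([2.58,2.09,1.39,2.4,4.64,2.09,2.65])
U,PP=None,None
def FK(q):
    global U,PP
    if U is None: U,PP,_,_=fit(load())
    B,T=basis(q,*U);return B@PP,T
def tiltR(head,th,jawrot=0):
    z=np.array([np.sin(th)*np.cos(head),np.sin(th)*np.sin(head),-np.cos(th)])
    x=np.array([np.sin(head),-np.cos(head),0]);y=np.cross(z,x)
    return R.from_matrix(np.c_[x,y,z])*R.from_euler('z',jawrot)
def ik(pos,Rt,seeds,m=.03):
    best=None
    for q0 in seeds:
        f=lambda q:np.r_[(FK(q)[0]-pos)*10,(Rt.inv()*FK(q)[1]).as_rotvec()*3]
        r=least_squares(f,np.clip(q0,LO+m+1e-3,HI-m-1e-3),bounds=(LO+m,HI-m),max_nfev=80)
        if best is None or r.cost<best.cost:best=r
    return best
E
python3 - <<'E'
from kin2 import *
rng=np.random.default_rng(0)
q=load()[-1][0]
seeds=[q,[.2,0,0,2,0,1.4,-.5],[.5,0,.5,2,0,1,-.5],[-.4,0,-.5,2,0,1,-.5],[1,0,1,2,-1,1,0]]
ring=np.array([.5855,-.1025,.134-.01])
for head in (-.3,0,.2,.4,.6,.8,-.8,-1.1):
    o=[]
    for d in (20,25,30,35,40,45,50):
        th=np.radians(d);Rt=tiltR(head,th);z=Rt.as_matrix()[:,2]
        c=min((ik(ring+.02*z,Rt*R.from_euler('z',k),seeds).cost for k in (0,np.pi)))
        o.append(f"{d}:{c:.1e}")
    print(head,o)
E
```

```text
-0.3 ['20:1.2e-21', '25:3.1e-20', '30:8.5e-25', '35:3.7e-26', '40:1.3e-20', '45:4.2e-17', '50:6.8e-04']
0 ['20:8.0e-20', '25:1.1e-19', '30:4.6e-17', '35:6.4e-22', '40:1.0e-21', '45:2.3e-04', '50:1.6e-04']
0.2 ['20:1.0e-17', '25:1.3e-17', '30:1.1e-26', '35:6.8e-17', '40:7.8e-22', '45:5.5e-21', '50:2.2e-03']
0.4 ['20:7.9e-22', '25:6.2e-23', '30:3.9e-18', '35:1.8e-19', '40:1.3e-20', '45:4.7e-19', '50:1.5e-17']
0.6 ['20:4.0e-18', '25:1.2e-24', '30:2.6e-17', '35:6.0e-18', '40:2.7e-21', '45:1.0e-20', '50:2.3e-19']
0.8 ['20:3.5e-22', '25:2.2e-20', '30:1.3e-17', '35:3.4e-18', '40:2.3e-23', '45:8.5e-20', '50:1.9e-18']
-0.8 ['20:2.4e-21', '25:2.1e-27', '30:2.3e-20', '35:3.1e-26', '40:2.5e-24', '45:2.6e-19', '50:2.0e-19']
-1.1 ['20:2.9e-22', '25:3.7e-18', '30:1.0e-26', '35:3.9e-17', '40:6.1e-18', '45:5.6e-20', '50:2.5e-18']
```

```bash
python3 -m jog '[{"x":0,"y":-0.1,"z":-0.4,"twist":0,"jaw":0},{"x":0,"y":-0.1,"z":-0.4,"twist":0,"jaw":0},{"x":0,"y":-0.1,"z":-0.4,"twist":0,"jaw":0},{"x":0,"y":-0.1,"z":-0.4,"twist":0,"jaw":0},{"x":0,"y":-0.1,"z":-0.4,"twist":0,"jaw":0},{"x":0,"y":-0.1,"z":-0.4,"twist":0,"jaw":0}]' >/dev/null; python3 st.py
```

```text
t 6.1167 q [-0.369, 0.764, 0.459, 0.254, -0.309, 2.089, -1.499]
pos [0.7556 0.1617 0.509 ] F [ 0.5 -0.7 -1. ] gap 0.0004604550462412645
[[0.268, -0.961, 0.066], [-0.962, -0.271, -0.042], [0.058, -0.052, -0.997]]
tilt deg 4.5 head -0.562
```

```bash
python3 -m jog '[{"x":0,"y":-0.3,"z":-0.4,"twist":0,"jaw":0},{"x":0,"y":-0.3,"z":-0.4,"twist":0,"jaw":0},{"x":0,"y":-0.3,"z":-0.4,"twist":0,"jaw":0},{"x":0,"y":-0.3,"z":-0.4,"twist":0,"jaw":0},{"x":0,"y":-0.3,"z":-0.4,"twist":0,"jaw":0},{"x":0,"y":-0.3,"z":-0.4,"twist":0,"jaw":0}]' >/dev/null; python3 st.py
```

```text
t 6.6167 q [-0.391, 0.723, 0.482, 0.254, -0.319, 2.089, -1.508]
pos [0.7423 0.1686 0.5416] F [0.2 0.7 0.7] gap 0.0005144499401717094
[[0.268, -0.957, 0.108], [-0.962, -0.272, -0.032], [0.06, -0.095, -0.994]]
tilt deg 6.5 head -0.291
```

```bash
python3 -m jog '[{"x":0,"y":0.16,"z":-0.4,"twist":0,"jaw":0},{"x":0,"y":0.16,"z":-0.4,"twist":0,"jaw":0},{"x":0,"y":0.16,"z":-0.4,"twist":0,"jaw":0},{"x":0,"y":0.16,"z":-0.4,"twist":0,"jaw":0},{"x":0,"y":0.16,"z":-0.4,"twist":0,"jaw":0},{"x":0,"y":0.16,"z":-0.4,"twist":0,"jaw":0}]' >/dev/null; python3 st.py
```

```text
t 7.1167 q [-0.636, 0.505, 1.116, 0.257, -0.727, 2.088, -1.487]
pos [0.634  0.1938 0.7399] F [0.8 3.2 1.2] gap 0.0003253598736142114
[[0.273, -0.88, 0.388], [-0.959, -0.279, 0.041], [0.072, -0.383, -0.921]]
tilt deg 23.0 head 0.105
```

```bash
python3 -m jog '[{"x":0,"y":0.1,"z":-0.4,"twist":0,"jaw":0},{"x":0,"y":0.1,"z":-0.4,"twist":0,"jaw":0},{"x":0,"y":0.1,"z":-0.4,"twist":0,"jaw":0},{"x":0,"y":0.1,"z":-0.4,"twist":0,"jaw":0},{"x":0,"y":0.1,"z":-0.4,"twist":0,"jaw":0},{"x":0,"y":0.1,"z":-0.4,"twist":0,"jaw":0}]' >/dev/null; python3 st.py
```

```text
t 7.6167 q [-0.683, 0.354, 0.762, 0.255, -0.365, 2.089, -1.536]
pos [0.5684 0.1898 0.8067] F [ 0.7 -1.  -1. ] gap 0.0004570379366470192
[[0.296, -0.834, 0.466], [-0.953, -0.293, 0.081], [0.069, -0.468, -0.881]]
tilt deg 28.2 head 0.172
```

```bash
python3 -m jog '[{"x":-0.02,"y":0.16,"z":-0.4,"twist":0,"jaw":0},{"x":-0.02,"y":0.16,"z":-0.4,"twist":0,"jaw":0},{"x":-0.02,"y":0.16,"z":-0.4,"twist":0,"jaw":0},{"x":-0.02,"y":0.16,"z":-0.4,"twist":0,"jaw":0},{"x":-0.02,"y":0.16,"z":-0.4,"twist":0,"jaw":0},{"x":-0.02,"y":0.16,"z":-0.4,"twist":0,"jaw":0}]' >/dev/null; python3 st.py
```

```text
t 8.1167 q [-1.063, 0.228, 1.192, 0.254, -0.428, 2.089, -1.548]
pos [0.4709 0.189  0.8963] F [-0.3  1.   0.4] gap 0.0006472470809080744
[[0.295, -0.744, 0.6], [-0.953, -0.275, 0.128], [0.07, -0.609, -0.79]]
tilt deg 37.8 head 0.21
```

Tilt is 37.8° and heading 0.21 rad, which is reachable at the ring. Now back down with this orientation held.

```bash
python3 -m jog '[{"x":0.206,"y":0.162,"z":0.4,"twist":0,"jaw":0},{"x":0.206,"y":0.162,"z":0.4,"twist":0,"jaw":0},{"x":0.206,"y":0.162,"z":0.4,"twist":0,"jaw":0},{"x":0.206,"y":0.162,"z":0.4,"twist":0,"jaw":0},{"x":0.206,"y":0.162,"z":0.4,"twist":0,"jaw":0},{"x":0.206,"y":0.162,"z":0.4,"twist":0,"jaw":0},{"x":0.206,"y":0.162,"z":0.4,"twist":0,"jaw":0},{"x":0.206,"y":0.162,"z":0.4,"twist":0,"jaw":0},{"x":0.206,"y":0.162,"z":0.4,"twist":0,"jaw":0},{"x":0.206,"y":0.162,"z":0.4,"twist":0,"jaw":0},{"x":0.206,"y":0.162,"z":0.4,"twist":0,"jaw":0},{"x":0.206,"y":0.162,"z":0.4,"twist":0,"jaw":0}]' >/dev/null; python3 st.py; python3 - <<'E'
from kin2 import *
u,p,e,f=fit(load());print(p.round(4),np.abs(e).max())
E
```

```text
t 9.1167 q [-1.133, -0.37, 0.6, 1.375, 0.382, 1.419, -1.673]
pos [0.5787 0.0558 0.6416] F [1.  0.3 1. ] gap 0.0006685653113563276
[[0.295, -0.744, 0.6], [-0.953, -0.274, 0.13], [0.068, -0.61, -0.79]]
tilt deg 37.8 head 0.213
[ 2.508e-01  0.000e+00 -2.200e-02 -0.000e+00 -2.210e-02  4.829e-01
 -0.000e+00 -3.000e-04  5.031e-01  0.000e+00  3.714e-01] 4.253596350073385e-05
```

```bash
python3 -m jog '[{"x":0.106,"y":0.148,"z":0.2,"twist":0,"jaw":0},{"x":0.106,"y":0.148,"z":0.2,"twist":0,"jaw":0},{"x":0.106,"y":0.148,"z":0.2,"twist":0,"jaw":0},{"x":0.106,"y":0.148,"z":0.2,"twist":0,"jaw":0},{"x":0.106,"y":0.148,"z":0.2,"twist":0,"jaw":0},{"x":0.106,"y":0.148,"z":0.2,"twist":0,"jaw":0},{"x":0.106,"y":0.148,"z":0.2,"twist":0,"jaw":0},{"x":0.106,"y":0.148,"z":0.2,"twist":0,"jaw":0}]' >/dev/null; python3 st.py; python3 - <<'E'
from h import *
for n in ["wrist","side"]:
    c=calibration(n);im,d=get_image(n);cv2.imwrite(f"pics/{n}2.png",im[:,:,::-1])
    p=np.load("board.npy");rc=b2w(p,[-.15+.165*np.cos(.45),-.165*np.sin(.45),.103]);print(proj(n,rc,c))
E
```

```text
t 9.7833 q [-0.767, -0.356, 0.711, 1.858, 0.141, 0.91, -1.31]
pos [ 0.6178 -0.0627  0.3971] F [-0.6 -0.1 -0.1] gap 0.0002648933818958136
[[0.292, -0.749, 0.595], [-0.954, -0.273, 0.125], [0.069, -0.604, -0.794]]
tilt deg 37.4 head 0.207
[[321.29076333 388.46820836]]
[[336.85367103 221.59289136]]
```

View pics/wrist2.png

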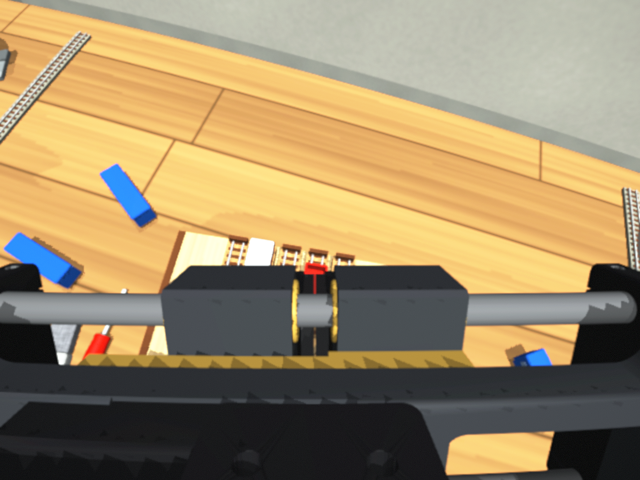

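View pics/side2.png

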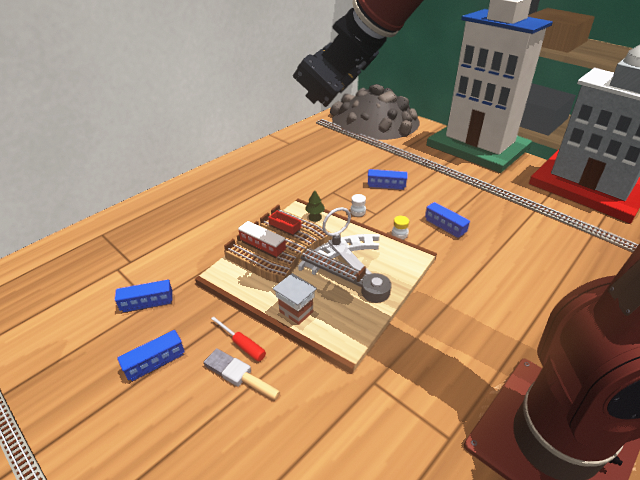

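```bash
python3 -m jog '[{"x":0.008,"y":0.213,"z":0.11,"twist":0,"jaw":0},{"x":0.008,"y":0.213,"z":0.11,"twist":0,"jaw":0},{"x":0.008,"y":0.213,"z":0.11,"twist":0,"jaw":0},{"x":0.008,"y":0.213,"z":0.11,"twist":0,"jaw":0},{"x":0.008,"y":0.213,"z":0.11,"twist":0,"jaw":0},{"x":0.008,"y":0.213,"z":0.11,"twist":0,"jaw":0},{"x":0.008,"y":0.213,"z":0.11,"twist":0,"jaw":0},{"x":0.008,"y":0.213,"z":0.11,"twist":0,"jaw":0}]' >/dev/null; python3 st.py; python3 - <<'E'
from h import *
p=np.load("board.npy");rc=b2w(p,[-.15+.165*np.cos(.45),-.165*np.sin(.45),.103])[0]
S=state();o=[]
for n in ["scene","side"]:
    im,d=get_image(n);im=im[:,:,::-1].copy();cv2.imwrite(f"pics/{n}3.png",im)
    u=proj(n,rc)[0].astype(int);print(u,proj(n,S["position"]))
    a=im[u[1]-70:u[1]+60,u[0]-65:u[0]+65];o.append(cv2.resize(a,(400,400),interpolation=cv2.INTER_CUBIC))
cv2.imwrite("pics/c3.png",cv2.hconcat(o))
E
```

```text
t 10.55 q [-0.497, -0.367, 0.725, 2.308, -0.093, 0.517, -0.91]
pos [ 0.5297 -0.1112  0.1872] F [0.9 0.4 0.5] gap 0.0005877877170760504
[[0.296, -0.744, 0.599], [-0.952, -0.277, 0.128], [0.071, -0.608, -0.79]]
tilt deg 37.8 head 0.21
[281 249] [[263.17657684 204.60649456]]
[336 221] [[359.78903585 198.93787238]]
```

View pics/c3.png

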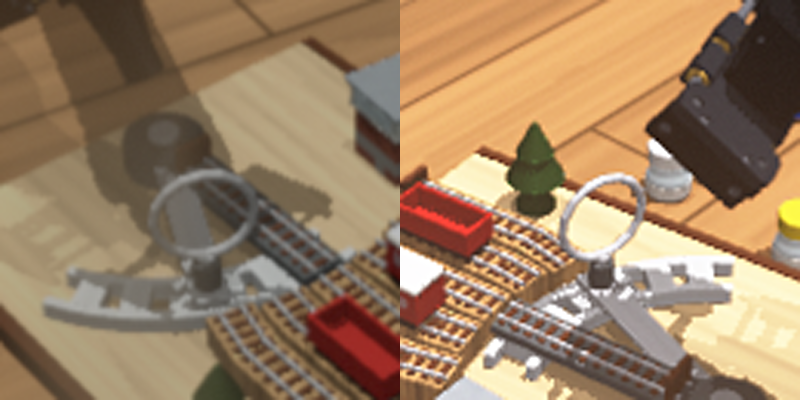

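View pics/scene3.png

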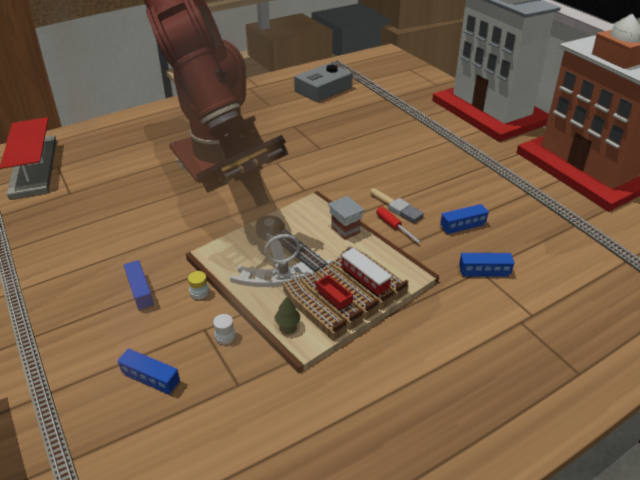

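View pics/side3.png

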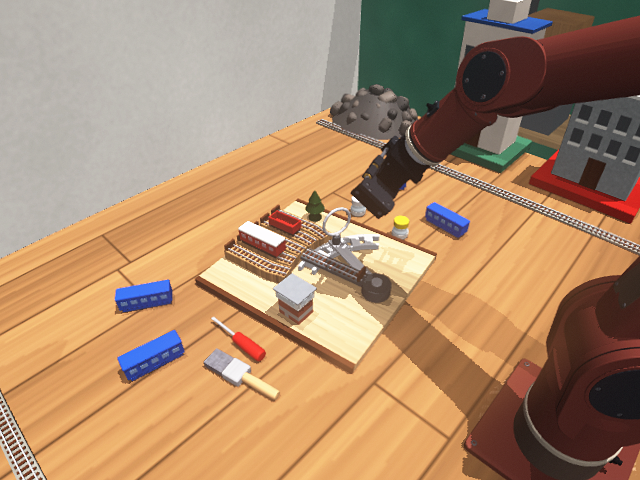

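The tool orientation is held (tilt 37.8°). The fingertip is at scene (263,203), which matches the reading. The ring stands at scene (282,249) and side (337,222), within about 1 px of the fit. Now inserting along the tool axis.

```bash
python3 -m jog '[{"x":0,"y":0.006,"z":0.02,"twist":0,"jaw":0},{"x":0,"y":0.006,"z":0.04,"twist":0,"jaw":0},{"x":0,"y":0.006,"z":0.06,"twist":0,"jaw":0},{"x":0,"y":0.006,"z":0.08,"twist":0,"jaw":0},{"x":0,"y":0.006,"z":0.08,"twist":0,"jaw":0},{"x":0,"y":0.006,"z":0.08,"twist":0,"jaw":0}]'; python3 st.py
```

```text
time: 11.15
position: [0.5748, -0.1014, 0.1203]
eef_rot: [-0.239, 0.77, -0.55, 0.218]
ft_force: [0.0, 0.4, 1.1]
finger_gap: 0.0002
t 11.15 q [-0.928, -0.201, 1.173, 2.317, -0.363, 0.334, -0.638]
pos [ 0.5748 -0.1014  0.1203] F [0.  0.4 1.1] gap 0.00015570124487121391
[[0.299, -0.742, 0.6], [-0.951, -0.28, 0.128], [0.073, -0.609, -0.79]]
tilt deg 37.8 head 0.211
```

```bash
python3 -m jog '[{"x":0,"y":0.001,"z":0.015,"twist":0,"jaw":0},{"x":0,"y":0.002,"z":0.03,"twist":0,"jaw":0},{"x":0,"y":0.002,"z":0.042,"twist":0,"jaw":0},{"x":0,"y":0.002,"z":0.042,"twist":0,"jaw":0}]'; python3 st.py;python3 - <<'E'
from h import *
p=np.load("board.npy");rc=b2w(p,[-.15+.165*np.cos(.45),-.165*np.sin(.45),.103])[0]
S=state();o=[]
for n in ["scene","side"]:
    im,d=get_image(n);im=im[:,:,::-1].copy()
    u=proj(n,rc)[0].astype(int);print(u,proj(n,S["position"]))
    a=im[u[1]-40:u[1]+40,u[0]-40:u[0]+40];o.append(cv2.resize(a,(400,400),interpolation=cv2.INTER_CUBIC))
cv2.imwrite("pics/c4.png",cv2.convertScaleAbs(cv2.hconcat(o),alpha=1.5))
E
```

```text
time: 11.48
position: [0.5819, -0.0934, 0.0913]
eef_rot: [-0.235, 0.773, -0.553, 0.203]
ft_force: [-0.9, 0.7, 1.0]
finger_gap: 0.0005
t 11.4833 q [-0.971, 0.052, 1.292, 2.308, -0.983, 0.437, -0.105]
pos [ 0.5819 -0.0934  0.0913] F [-0.9  0.7  1. ] gap 0.0005151700387560473
[[0.305, -0.759, 0.575], [-0.951, -0.277, 0.138], [0.054, -0.588, -0.807]]
tilt deg 36.2 head 0.236
[281 249] [[284.69934794 251.40891348]]
[336 221] [[335.32347097 228.01936236]]
```

View pics/c4.png

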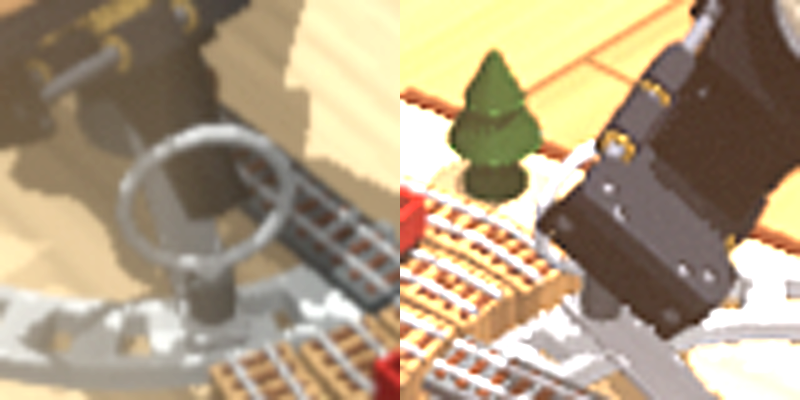

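```bash
python3 -m jog '[{"x":0.006,"y":-0.006,"z":0.004,"twist":0,"jaw":0},{"x":0.009,"y":-0.008,"z":0.008,"twist":0,"jaw":0},{"x":0.01,"y":-0.01,"z":0.013,"twist":0,"jaw":0},{"x":0.01,"y":-0.01,"z":0.013,"twist":0,"jaw":0}]'; python3 st.py
```

```text
time: 11.92
position: [0.5954, -0.0995, 0.0834]
eef_rot: [-0.232, 0.774, -0.555, 0.2]
ft_force: [-8.1, 3.6, -3.9]
finger_gap: 0.0006
t 11.9167 q [-0.848, 0.177, 1.207, 2.275, -1.152, 0.519, 0.02]
pos [ 0.5954 -0.0995  0.0834] F [-8.1  3.6 -3.9] gap 0.0006268748854496479
[[0.305, -0.765, 0.567], [-0.951, -0.277, 0.137], [0.052, -0.581, -0.812]]
tilt deg 35.7 head 0.237
```

There is 9 N of contact, about 50 mm up the finger near its thicker root. I'm in too deep, so I'll back out along the finger and set the tip lower under the bar.

```bash
python3 -m jog '[{"x":0,"y":0,"z":-0.01,"twist":0,"jaw":0},{"x":0,"y":0,"z":-0.018,"twist":0,"jaw":0},{"x":0,"y":0,"z":-0.018,"twist":0,"jaw":0}]'; python3 st.py;python3 - <<'E'
from h import *
p=np.load("board.npy");rc=b2w(p,[-.15+.165*np.cos(.45),-.165*np.sin(.45),.103])[0]
S=state();o=[]
for n in ["scene","side"]:
    im,d=get_image(n);im=im[:,:,::-1].copy()
    u=proj(n,rc)[0].astype(int);print(u,proj(n,S["position"]))
    a=im[u[1]-40:u[1]+40,u[0]-40:u[0]+40];o.append(cv2.resize(a,(400,400),interpolation=cv2.INTER_CUBIC))
cv2.imwrite("pics/c5.png",cv2.convertScaleAbs(cv2.hconcat(o),alpha=1.5))
E
```

```text
time: 12.17
position: [0.5862, -0.1036, 0.1003]
eef_rot: [-0.233, 0.772, -0.555, 0.202]
ft_force: [-4.5, 1.9, -1.7]
finger_gap: 0.0005
t 12.1667 q [-0.981, 0.051, 1.321, 2.283, -0.931, 0.463, -0.148]
pos [ 0.5862 -0.1036  0.1003] F [-4.5  1.9 -1.7] gap 0.00048536504596060774
[[0.302, -0.763, 0.571], [-0.952, -0.275, 0.136], [0.054, -0.585, -0.809]]
tilt deg 36.0 head 0.233
[281 249] [[281.22451853 250.91578134]]
[336 221] [[336.92878563 222.19127328]]
```

View pics/c5.png

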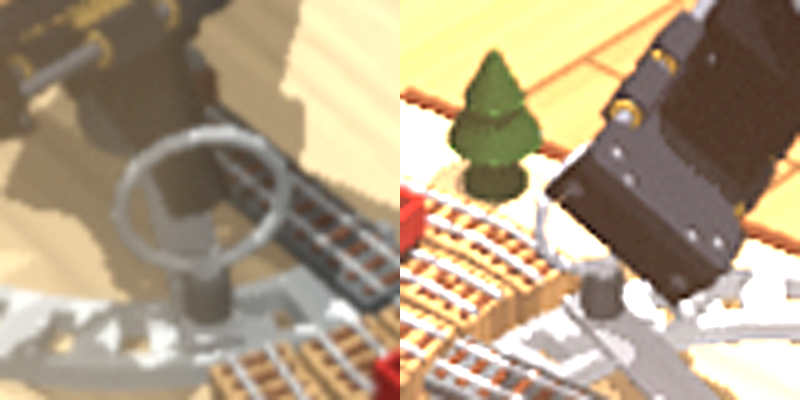

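```bash
python3 - <<'E'
from h import *
S=state();im,d=get_image("scene");im=im[:,:,::-1].copy()
a=cv2.resize(im[215:275,245:325],(800,600),interpolation=cv2.INTER_CUBIC)
a=cv2.convertScaleAbs(a,alpha=2.2,beta=10)
T=S["position"];import kin
M=kin.q2R(S["eef_rot"]).as_matrix()
pts=[T,T-.035*M[:,2]]
for sx in(-.015,.015):
  for sy in (-.0095,.0095): pts.append(T+M[:,0]*sx+M[:,1]*sy)
for q in (proj("scene",np.array(pts))-[245,215])*10: cv2.circle(a,tuple(int(v) for v in q),5,(0,0,255),-1)
cv2.imwrite("pics/c6.png",a)
E
```

```text
(no output)
```

View pics/c6.png

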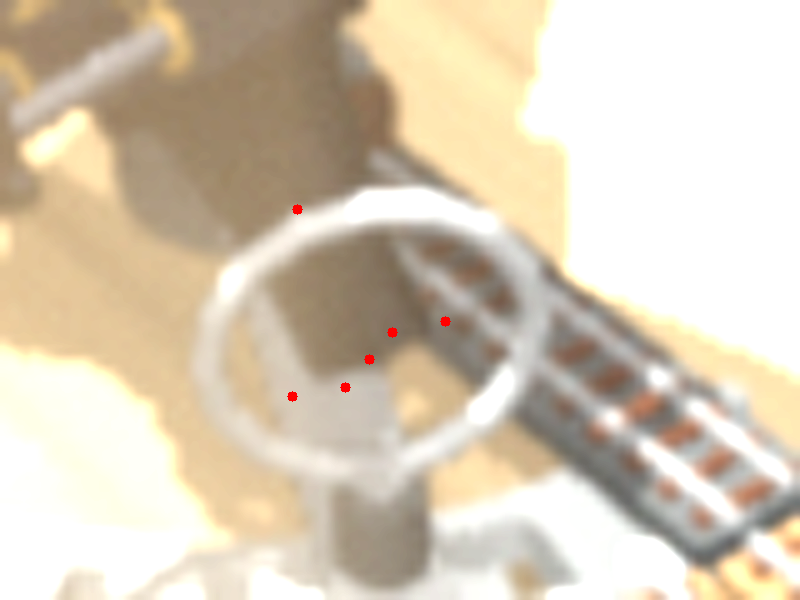

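The finger's -y edge crosses the ring plane high, because the tool heading is about 0.5 rad off the ring axis, so it touches the ring's upper-left arc. A twist of about +26° makes the finger's upper face level in the ring plane. I'll back out and twist before trying again.

```bash
python3 -m jog '[{"x":0,"y":0.002,"z":-0.02,"twist":0,"jaw":0},{"x":0,"y":0.002,"z":-0.045,"twist":0,"jaw":0},{"x":0,"y":0.002,"z":-0.06,"twist":7,"jaw":0},{"x":0,"y":0.002,"z":-0.06,"twist":14,"jaw":0},{"x":0,"y":0.002,"z":-0.06,"twist":21,"jaw":0},{"x":0,"y":0.002,"z":-0.06,"twist":27,"jaw":0},{"x":0,"y":0.002,"z":-0.06,"twist":27,"jaw":0},{"x":0,"y":0.002,"z":-0.06,"twist":27,"jaw":0}]'; python3 st.py; python3 - <<'E'
from h import *
import kin
S=state();M=kin.q2R(S["eef_rot"]).as_matrix();T=S["position"]
for ring,az in (((.586,-.101,.103),-.296),((.5925,-.0687,.103),-.096)):
    n=np.array([np.cos(az),np.sin(az),0]);er=np.array([-np.sin(az),np.cos(az),0])
    print("n,er,up comps of x,y,z:",np.c_[M.T@n,M.T@er,M[2]].round(3).tolist())
    B=np.array(ring)+[0,0,.035]
    for s in (.02,.03):
        C=B+s*M[:,2]+.013*M[:,1];print(s,"contact TCP",C.round(4),"delta tool",(M.T@(C-T)).round(4))
E
```

```text
time: 12.98
position: [0.5519, -0.1131, 0.1485]
eef_rot: [0.274, -0.62, 0.721, -0.144]
ft_force: [0.1, -0.1, -0.9]
finger_gap: 0.0006
t 12.9833 q [-0.536, -0.203, 0.812, 2.289, -0.358, 0.465, -1.137]
pos [ 0.5519 -0.1131  0.1485] F [ 0.1 -0.1 -0.9] gap 0.0006121545215082635
[[-0.082, -0.815, 0.574], [-0.973, 0.191, 0.132], [-0.217, -0.548, -0.808]]
tilt deg 36.1 head 0.226
n,er,up comps of x,y,z: [[0.205, -0.954, -0.217], [-0.835, -0.055, -0.548], [0.511, 0.294, -0.808]]
0.02 contact TCP [ 0.5869 -0.0959  0.1147] delta tool [-0.0122 -0.0067  0.0497]
0.03 contact TCP [ 0.5926 -0.0946  0.1066] delta tool [-0.0122 -0.0067  0.0597]
n,er,up comps of x,y,z: [[0.012, -0.976, -0.217], [-0.829, 0.112, -0.548], [0.559, 0.186, -0.808]]
0.02 contact TCP [ 0.5934 -0.0636  0.1147] delta tool [-0.0442 -0.0058  0.0577]
0.03 contact TCP [ 0.5991 -0.0623  0.1066] delta tool [-0.0442 -0.0058  0.0677]
```

```bash
python3 -m jog '[{"x":-0.012,"y":0.002,"z":0.01,"twist":0,"jaw":0},{"x":-0.012,"y":0.002,"z":0.025,"twist":0,"jaw":0},{"x":-0.012,"y":0.002,"z":0.04,"twist":0,"jaw":0},{"x":-0.012,"y":0.002,"z":0.055,"twist":0,"jaw":0},{"x":-0.012,"y":0.002,"z":0.058,"twist":0,"jaw":0},{"x":-0.012,"y":0.002,"z":0.058,"twist":0,"jaw":0},{"x":-0.012,"y":0.002,"z":0.058,"twist":0,"jaw":0}]'; python3 st.py;  cat > look.py <<'E'
from h import *
import kin,sys
k=sys.argv[1];S=state();im,d=get_image("scene");im=im[:,:,::-1].copy()
a=cv2.resize(im[215:275,245:325],(800,600),interpolation=cv2.INTER_CUBIC)
a=cv2.convertScaleAbs(a,alpha=2.,beta=10)
T=S["position"];M=kin.q2R(S["eef_rot"]).as_matrix()
for q in (proj("scene",np.array([T,T-.03*M[:,2]]))-[245,215])*10: cv2.circle(a,tuple(int(v) for v in q),5,(0,0,255),-1)
cv2.imwrite(f"pics/c{k}.png",a)
E
python3 look.py 7
```

```text
time: 13.57
position: [0.5839, -0.0923, 0.1016]
eef_rot: [0.273, -0.622, 0.719, -0.144]
ft_force: [0.6, -0.0, 1.3]
finger_gap: 0.0005
t 13.5667 q [-0.767, -0.006, 1.045, 2.292, -0.799, 0.402, -0.761]
pos [ 0.5839 -0.0923  0.1016] F [ 0.6 -0.   1.3] gap 0.0005458205218978351
[[-0.076, -0.817, 0.571], [-0.974, 0.184, 0.133], [-0.214, -0.546, -0.81]]
tilt deg 35.9 head 0.229
```

View pics/c7.png

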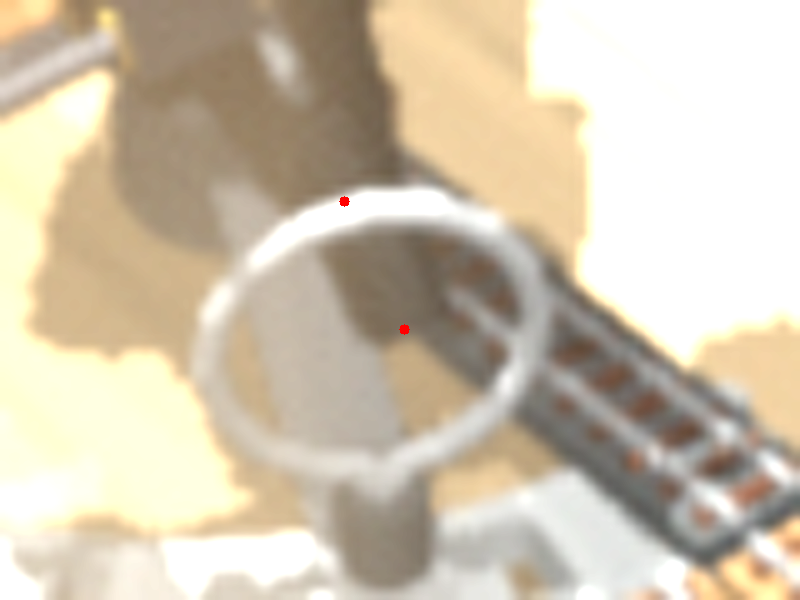

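```bash
python3 -m jog '[{"x":0.002,"y":-0.003,"z":0.006,"twist":0,"jaw":0},{"x":0.005,"y":-0.006,"z":0.012,"twist":0,"jaw":0},{"x":0.005,"y":-0.009,"z":0.012,"twist":0,"jaw":0},{"x":0.005,"y":-0.009,"z":0.012,"twist":0,"jaw":0}]'; python3 st.py;  
python3 look.py 8
```

```text
time: 13.95
position: [0.5955, -0.0961, 0.0941]
eef_rot: [0.273, -0.622, 0.72, -0.141]
ft_force: [-6.2, 2.9, -2.9]
finger_gap: 0.0005
t 13.95 q [-0.746, 0.084, 1.057, 2.268, -0.975, 0.452, -0.611]
pos [ 0.5955 -0.0961  0.0941] F [-6.2  2.9 -2.9] gap 0.0005373181479693869
[[-0.077, -0.819, 0.568], [-0.973, 0.185, 0.136], [-0.217, -0.543, -0.812]]
tilt deg 35.8 head 0.235
```

View pics/c8.png

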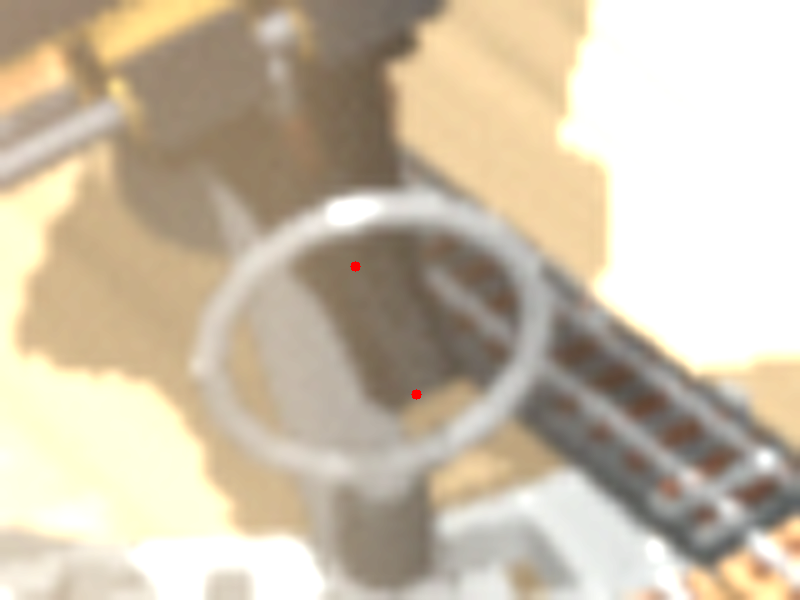

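Contact is now on the finger's upper face under the top bar (7 N). Lifting gently straight up and watching the force.

```bash
python3 -m jog '[{"x":-0.0004,"y":-0.0008,"z":-0.0022,"twist":0,"jaw":0},{"x":-0.0009,"y":-0.0016,"z":-0.0045,"twist":0,"jaw":0},{"x":-0.0014,"y":-0.0028,"z":-0.006,"twist":0,"jaw":0},{"x":-0.0014,"y":-0.0028,"z":-0.006,"twist":0,"jaw":0}]'; python3 st.py
```

```text
time: 14.33
position: [0.5939, -0.0962, 0.1008]
eef_rot: [0.273, -0.622, 0.72, -0.141]
ft_force: [-6.0, 1.7, -7.3]
finger_gap: 0.0004
t 14.3333 q [-0.77, 0.052, 1.073, 2.267, -0.9, 0.444, -0.677]
pos [ 0.5939 -0.0962  0.1008] F [-6.   1.7 -7.3] gap 0.000442711479446801
[[-0.077, -0.819, 0.568], [-0.973, 0.186, 0.136], [-0.217, -0.543, -0.811]]
tilt deg 35.8 head 0.235
```

```bash
python3 -m jog '[{"x":-0.0006,"y":-0.0016,"z":-0.0024,"twist":0,"jaw":0},{"x":-0.0013,"y":-0.0032,"z":-0.0048,"twist":0,"jaw":0},{"x":-0.002,"y":-0.0048,"z":-0.0073,"twist":0,"jaw":0},{"x":-0.002,"y":-0.0048,"z":-0.0073,"twist":0,"jaw":0}]'; python3 st.py; python3 look.py 9
```

```text
time: 14.67
position: [0.5938, -0.0961, 0.1098]
eef_rot: [0.273, -0.622, 0.72, -0.141]
ft_force: [-5.5, 2.6, -9.6]
finger_gap: 0.0005
t 14.6667 q [-0.791, 0.015, 1.082, 2.26, -0.801, 0.438, -0.767]
pos [ 0.5938 -0.0961  0.1098] F [-5.5  2.6 -9.6] gap 0.000451917939762737
[[-0.077, -0.819, 0.568], [-0.973, 0.186, 0.136], [-0.217, -0.543, -0.811]]
tilt deg 35.8 head 0.235
```

View pics/c9.png

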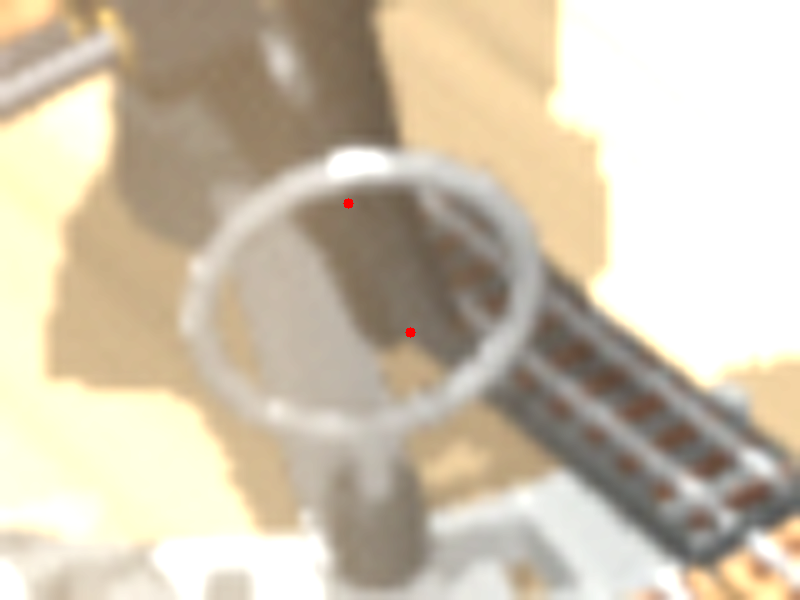

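```bash
python3 -m jog '[{"x":-0.0006,"y":-0.0016,"z":-0.0024,"twist":0,"jaw":0},{"x":-0.0013,"y":-0.0032,"z":-0.0048,"twist":0,"jaw":0},{"x":-0.0013,"y":-0.0032,"z":-0.0048,"twist":0,"jaw":0},{"x":-0.0013,"y":-0.0032,"z":-0.0048,"twist":0,"jaw":0}]'; python3 st.py; python3 look.py 10
```

```text
time: 15.05
position: [0.5935, -0.096, 0.1152]
eef_rot: [0.273, -0.622, 0.72, -0.141]
ft_force: [-4.1, 3.2, -10.0]
finger_gap: 0.0002
t 15.05 q [-0.796, -0.008, 1.079, 2.256, -0.736, 0.436, -0.827]
pos [ 0.5935 -0.096   0.1152] F [ -4.1   3.2 -10. ] gap 0.0001849647074773802
[[-0.077, -0.819, 0.568], [-0.973, 0.186, 0.136], [-0.217, -0.542, -0.812]]
tilt deg 35.7 head 0.235
```

View pics/c10.png

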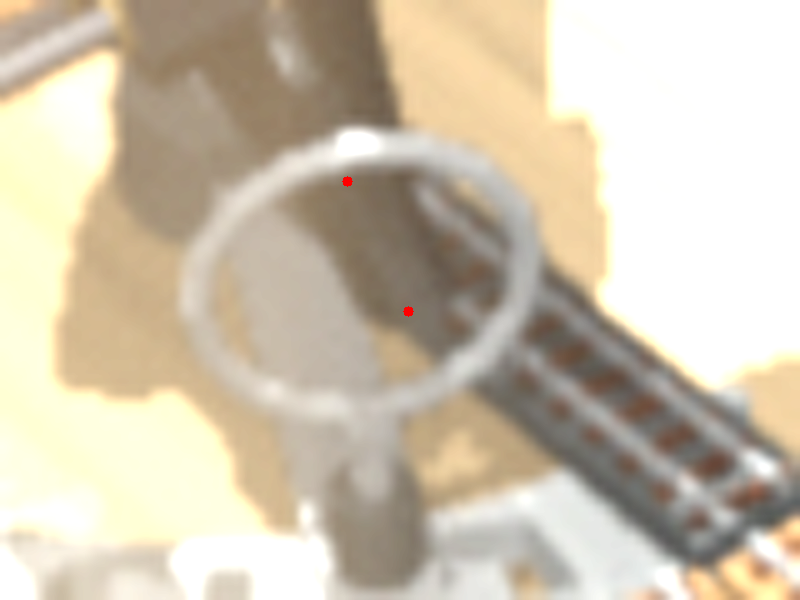

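The pin is lifted about 20 mm (10 N down on the tool) with the plate still near the middle. Now swinging towards +y, a part of the way first.

```bash
python3 -m jog '[{"x":-0.005,"y":0.0004,"z":0.001,"twist":0,"jaw":0},{"x":-0.01,"y":0.0008,"z":0.002,"twist":0,"jaw":0},{"x":-0.015,"y":0.0012,"z":0.003,"twist":0,"jaw":0},{"x":-0.02,"y":0.0015,"z":0.0043,"twist":0,"jaw":0},{"x":-0.025,"y":0.002,"z":0.0054,"twist":0,"jaw":0},{"x":-0.0295,"y":0.0023,"z":0.0064,"twist":0,"jaw":0},{"x":-0.0295,"y":0.0023,"z":0.0064,"twist":0,"jaw":0}]'; python3 st.py; python3 look.py 11
```

```text
time: 15.68
position: [0.5977, -0.0656, 0.115]
eef_rot: [0.272, -0.622, 0.72, -0.141]
ft_force: [-7.5, 1.8, -9.8]
finger_gap: 0.0003
t 15.6833 q [-0.824, -0.031, 1.021, 2.267, -0.634, 0.385, -0.98]
pos [ 0.5977 -0.0656  0.115 ] F [-7.5  1.8 -9.8] gap 0.00027374196181163477
[[-0.077, -0.82, 0.568], [-0.973, 0.185, 0.136], [-0.216, -0.542, -0.812]]
tilt deg 35.7 head 0.235
```

View pics/c11.png

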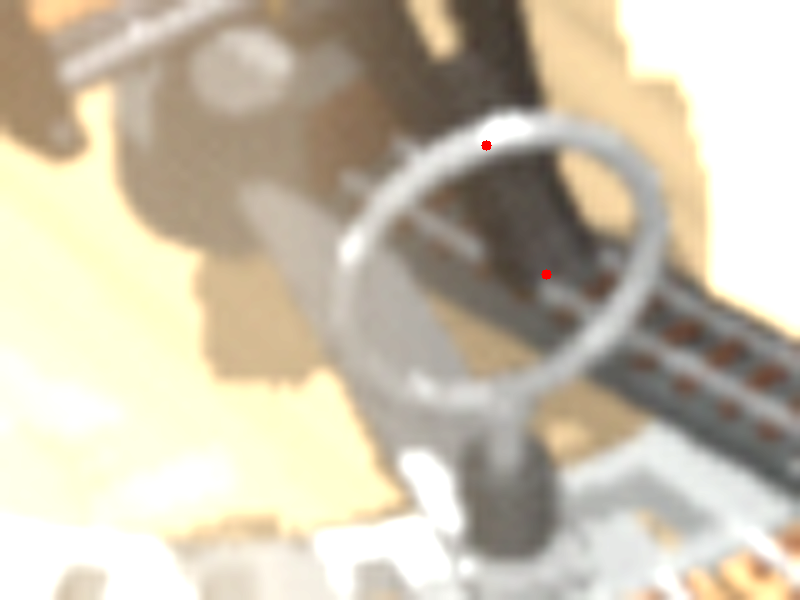

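```bash
cat > ang.py <<'E'
from h import *
p=np.load("board.npy")
for l in (.020,.0):
  for a in (-.03,0,.1,.15,.17,.2,.23):
    t=a-.45;r=b2w(p,[[-.15+.165*np.cos(t),.165*np.sin(t),.103+l],[-.15+.165*np.cos(t),.165*np.sin(t),.063],[-.15+.19*np.cos(a),.19*np.sin(a),.042]])
    print(l,a,((proj("scene",r)-[245,215])*10).round().tolist(),proj("side",r).round(1).tolist())
E
python3 ang.py
python3 - <<'E'
from h import *
im,d=get_image("side");im=im[:,:,::-1]
cv2.imwrite("pics/s11.png",cv2.resize(im[185:285,270:400],(780,600),interpolation=cv2.INTER_CUBIC))
im,d=get_image("scene");im=im[:,:,::-1]
cv2.imwrite("pics/sc11.png",cv2.resize(im[200:305,225:365],(800,600),interpolation=cv2.INTER_CUBIC))
E
```

```text
0.02 -0.03 [[337.0, 275.0], [350.0, 492.0], [736.0, 528.0]] [[338.9, 214.0], [338.4, 234.4], [306.4, 250.5]]
0.02 0 [[361.0, 272.0], [372.0, 489.0], [756.0, 517.0]] [[337.0, 214.6], [336.6, 235.1], [304.9, 251.8]]
0.02 0.1 [[438.0, 257.0], [448.0, 474.0], [820.0, 477.0]] [[331.0, 216.9], [330.8, 237.5], [300.4, 256.4]]
0.02 0.15 [[476.0, 248.0], [484.0, 464.0], [849.0, 456.0]] [[328.1, 218.3], [328.0, 238.8], [298.4, 258.9]]
0.02 0.17 [[491.0, 244.0], [498.0, 460.0], [861.0, 447.0]] [[327.0, 218.8], [326.9, 239.4], [297.6, 259.9]]
0.02 0.2 [[513.0, 237.0], [520.0, 454.0], [877.0, 434.0]] [[325.3, 219.7], [325.3, 240.3], [296.6, 261.4]]
0.02 0.23 [[535.0, 230.0], [541.0, 447.0], [892.0, 420.0]] [[323.7, 220.6], [323.8, 241.2], [295.5, 263.0]]
0.0 -0.03 [[341.0, 349.0], [350.0, 492.0], [736.0, 528.0]] [[338.7, 221.0], [338.4, 234.4], [306.4, 250.5]]
0.0 0 [[365.0, 346.0], [372.0, 489.0], [756.0, 517.0]] [[336.9, 221.6], [336.6, 235.1], [304.9, 251.8]]
0.0 0.1 [[441.0, 331.0], [448.0, 474.0], [820.0, 477.0]] [[330.9, 224.0], [330.8, 237.5], [300.4, 256.4]]
0.0 0.15 [[479.0, 321.0], [484.0, 464.0], [849.0, 456.0]] [[328.1, 225.3], [328.0, 238.8], [298.4, 258.9]]
0.0 0.17 [[493.0, 317.0], [498.0, 460.0], [861.0, 447.0]] [[327.0, 225.9], [326.9, 239.4], [297.6, 259.9]]
0.0 0.2 [[515.0, 311.0], [520.0, 454.0], [877.0, 434.0]] [[325.3, 226.7], [325.3, 240.3], [296.6, 261.4]]
0.0 0.23 [[537.0, 304.0], [541.0, 447.0], [892.0, 420.0]] [[323.7, 227.6], [323.8, 241.2], [295.5, 263.0]]
```

View pics/sc11.png

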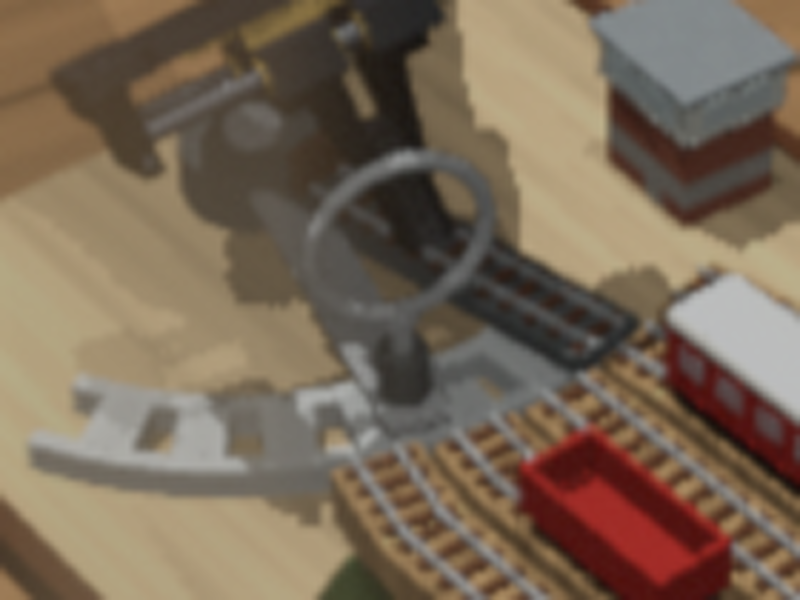

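View pics/s11.png

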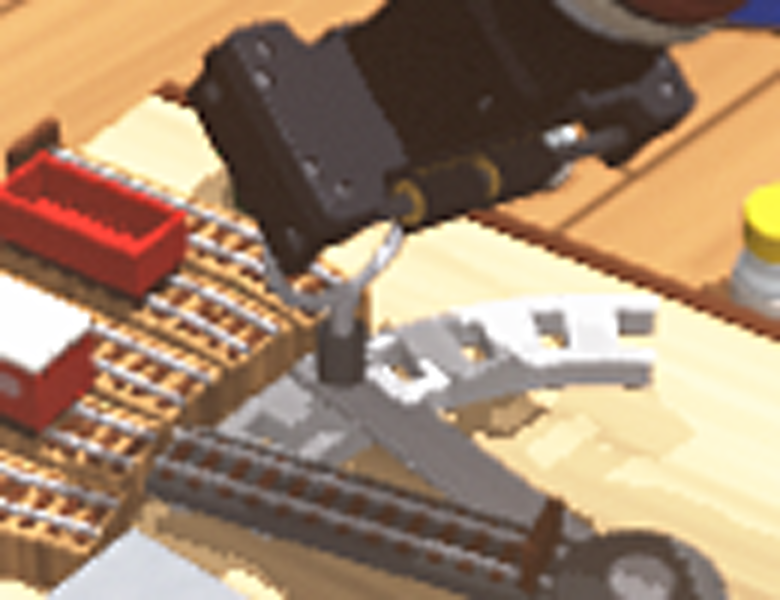

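The plate reads about 0.17: scene ring centre (502,258) in the crop, and deck end and sleeve agree. It needs about 5 mm more.

```bash
python3 -m jog '[{"x":-0.0025,"y":0.0002,"z":0.0005,"twist":0,"jaw":0},{"x":-0.005,"y":0.0005,"z":0.001,"twist":0,"jaw":0},{"x":-0.005,"y":0.0005,"z":0.001,"twist":0,"jaw":0}]'; python3 st.py; python3 look.py 12
python3 - <<'E'
from h import *
im,d=get_image("side");im=im[:,:,::-1]
cv2.imwrite("pics/s12.png",cv2.resize(im[185:285,270:400],(780,600),interpolation=cv2.INTER_CUBIC))
E
```

```text
time: 16.08
position: [0.598, -0.0611, 0.1148]
eef_rot: [0.272, -0.622, 0.72, -0.141]
ft_force: [-8.4, 0.9, -8.6]
finger_gap: 0.0004
t 16.0833 q [-0.826, -0.033, 1.01, 2.269, -0.617, 0.378, -1.006]
pos [ 0.598  -0.0611  0.1148] F [-8.4  0.9 -8.6] gap 0.0003766700924473658
[[-0.078, -0.82, 0.567], [-0.973, 0.186, 0.135], [-0.216, -0.542, -0.812]]
tilt deg 35.7 head 0.234
```

View pics/c12.png

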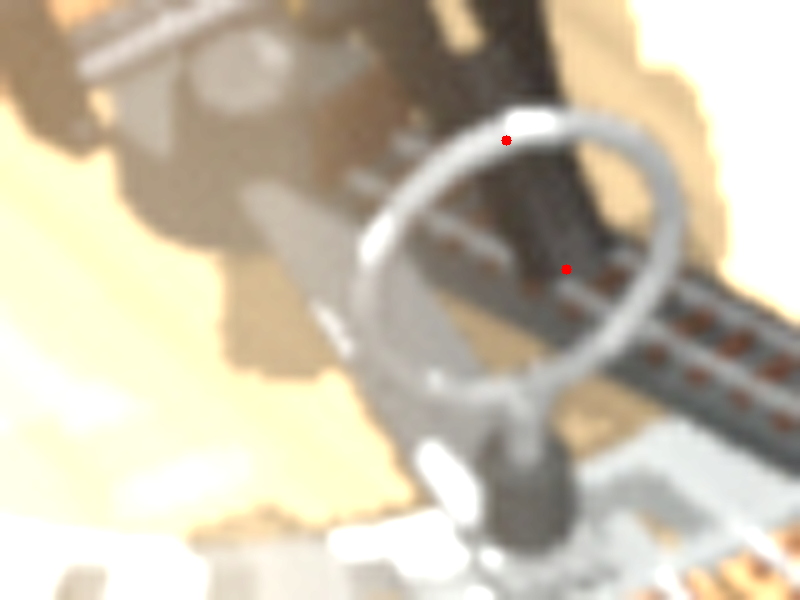

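View pics/s12.png

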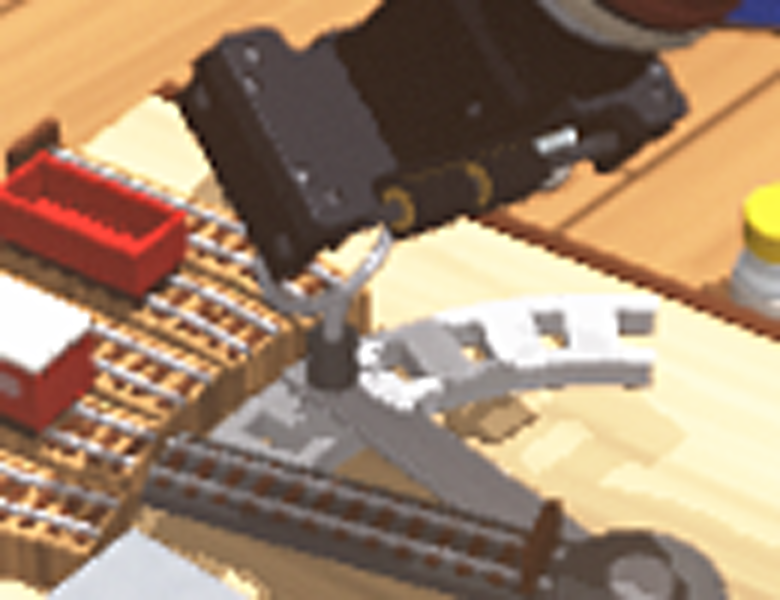

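The ring centre at (522,253) in the crop and the sleeve at side (325.3,239.7) both give about 0.20. Lowering straight down.

```bash
python3 -m jog '[{"x":0.0009,"y":0.0022,"z":0.0032,"twist":0,"jaw":0},{"x":0.0018,"y":0.0044,"z":0.0065,"twist":0,"jaw":0},{"x":0.0026,"y":0.0065,"z":0.0097,"twist":0,"jaw":0},{"x":0.0035,"y":0.0087,"z":0.013,"twist":0,"jaw":0},{"x":0.0044,"y":0.0109,"z":0.0162,"twist":0,"jaw":0},{"x":0.0052,"y":0.013,"z":0.0195,"twist":0,"jaw":0},{"x":0.0052,"y":0.013,"z":0.0195,"twist":0,"jaw":0}]'; python3 st.py; python3 look.py 13
python3 - <<'E'
from h import *
im,d=get_image("side");im=im[:,:,::-1]
cv2.imwrite("pics/s13.png",cv2.resize(im[185:285,270:400],(780,600),interpolation=cv2.INTER_CUBIC))
E
```

```text
time: 16.77
position: [0.6017, -0.0622, 0.0937]
eef_rot: [0.274, -0.621, 0.72, -0.144]
ft_force: [-0.7, 0.9, 0.4]
finger_gap: 0.0003
t 16.7667 q [-0.815, 0.058, 1.03, 2.284, -0.912, 0.378, -0.733]
pos [ 0.6017 -0.0622  0.0937] F [-0.7  0.9  0.4] gap 0.0003082126416642897
[[-0.078, -0.816, 0.573], [-0.973, 0.187, 0.133], [-0.216, -0.547, -0.809]]
tilt deg 36.0 head 0.228
```

View pics/c13.png

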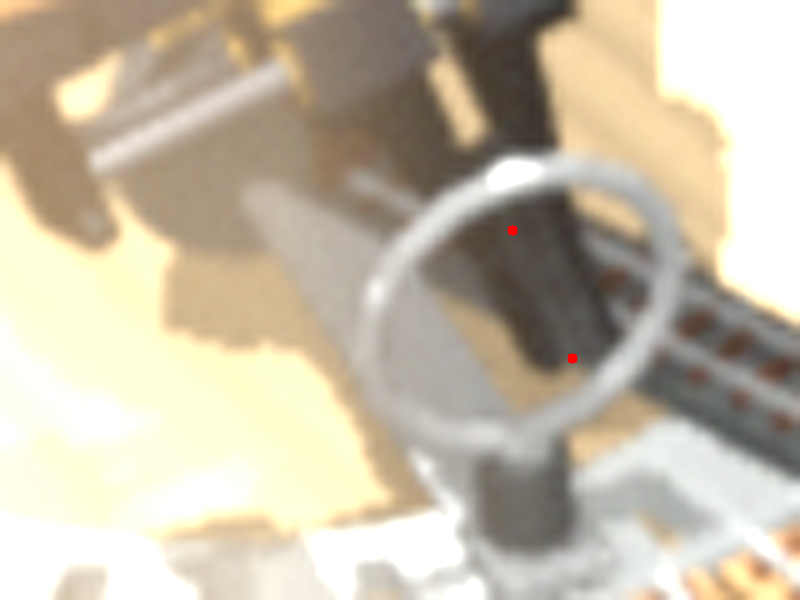

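View pics/s13.png

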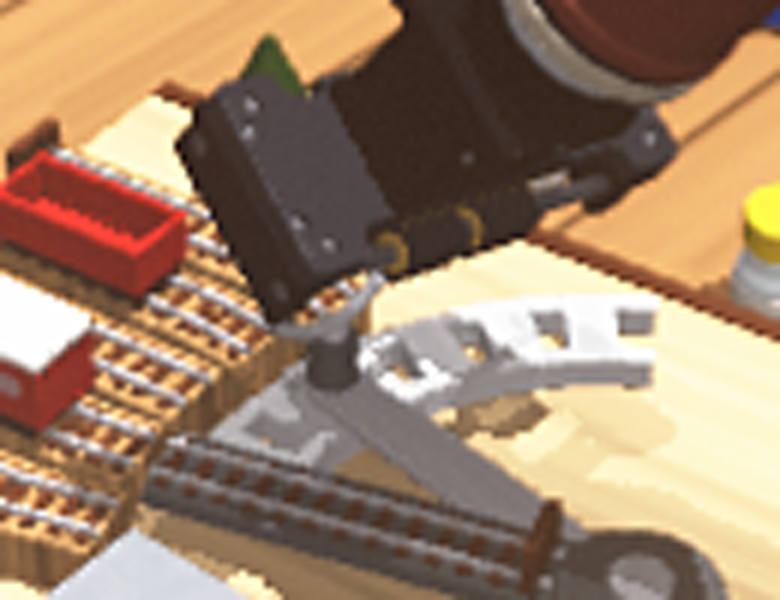

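The ring centre at (525,305) in the crop matches pin home at 0.2 (300 expected; 256 if it were still resting on the quadrant), and the force is zero. Withdrawing along the finger axis, then up and back.

```bash
python3 -m jog '[{"x":0,"y":0.003,"z":-0.006,"twist":0,"jaw":0},{"x":0,"y":0.003,"z":-0.02,"twist":0,"jaw":0},{"x":0,"y":0.003,"z":-0.04,"twist":0,"jaw":0},{"x":0,"y":0.003,"z":-0.06,"twist":0,"jaw":0},{"x":0,"y":0.003,"z":-0.08,"twist":0,"jaw":0},{"x":0,"y":0.003,"z":-0.1,"twist":0,"jaw":0},{"x":0,"y":0.003,"z":-0.12,"twist":0,"jaw":0},{"x":0,"y":0.003,"z":-0.12,"twist":0,"jaw":0},{"x":0,"y":0.003,"z":-0.12,"twist":0,"jaw":0}]'; python3 st.py; python3 look.py 14
```

```text
time: 17.62
position: [0.5308, -0.0786, 0.1907]
eef_rot: [0.275, -0.62, 0.72, -0.145]
ft_force: [-0.2, -0.4, -0.2]
finger_gap: 0.0003
t 17.6167 q [-0.469, -0.35, 0.617, 2.299, -0.07, 0.542, -1.491]
pos [ 0.5308 -0.0786  0.1907] F [-0.2 -0.4 -0.2] gap 0.0003260064160476776
[[-0.079, -0.814, 0.576], [-0.973, 0.189, 0.133], [-0.217, -0.55, -0.807]]
tilt deg 36.2 head 0.227
```

View pics/c14.png

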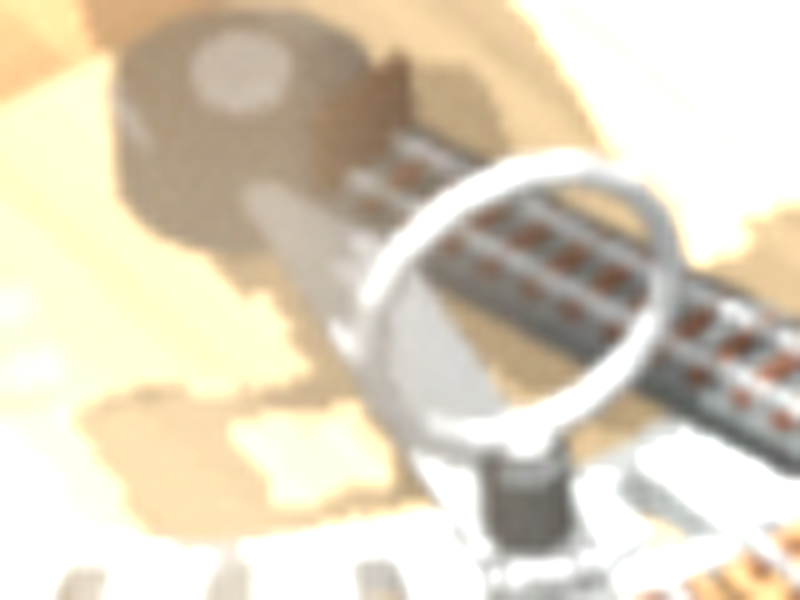

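```bash
python3 -m jog '[{"x":-0.04,"y":-0.1,"z":-0.16,"twist":0,"jaw":0},{"x":-0.04,"y":-0.1,"z":-0.16,"twist":0,"jaw":0},{"x":-0.04,"y":-0.1,"z":-0.16,"twist":0,"jaw":0},{"x":-0.04,"y":-0.1,"z":-0.16,"twist":0,"jaw":0},{"x":-0.04,"y":-0.1,"z":-0.16,"twist":0,"jaw":0},{"x":-0.04,"y":-0.1,"z":-0.16,"twist":0,"jaw":0}]'; python3 st.py
python3 - <<'E'
from h import *
for n in("scene","side"):
    im,d=get_image(n);im=im[:,:,::-1];cv2.imwrite(f"pics/{n}15.png",im)
    im0=cv2.imread(f"pics/{n}0.png")
    y,x=(175,180) if n=="scene" else (160,190)
    a=cv2.resize(cv2.hconcat([im0[y:y+210,x:x+260],im[y:y+210,x:x+260]]),(800,323),interpolation=cv2.INTER_CUBIC);cv2.imwrite(f"pics/{n}cmp.png",a)
E
```

```text
time: 18.17
position: [0.526, -0.0794, 0.3889]
eef_rot: [0.276, -0.62, 0.719, -0.147]
ft_force: [-0.2, 0.3, 0.2]
finger_gap: 0.0004
t 18.1667 q [0.078, -0.375, 0.129, 1.966, -0.25, 0.976, -1.426]
pos [ 0.526  -0.0794  0.3889] F [-0.2  0.3  0.2] gap 0.0004399098522833143
[[-0.077, -0.811, 0.579], [-0.973, 0.187, 0.132], [-0.216, -0.554, -0.804]]
tilt deg 36.5 head 0.224
```

View pics/scenecmp.png

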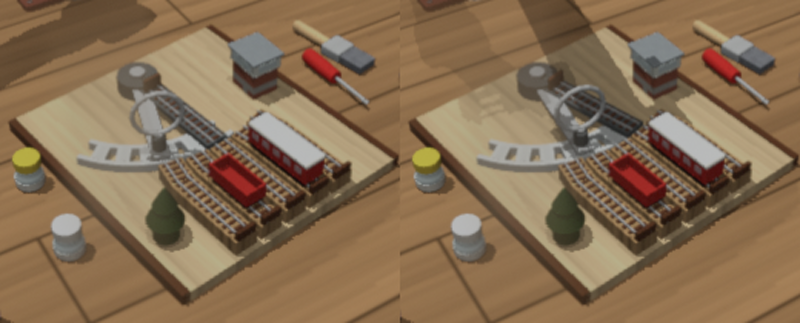

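View pics/sidecmp.png

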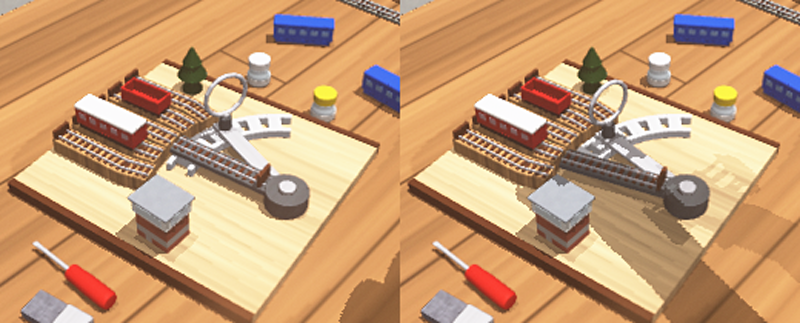

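View pics/side15.png

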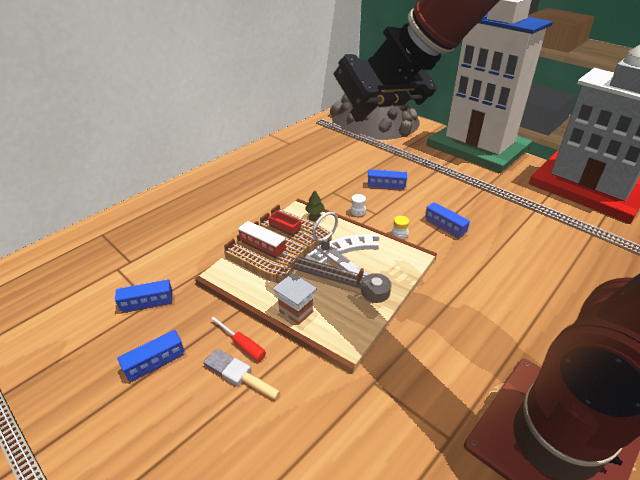

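The deck now meets the coach's road. The ring centre is at about (326,226) in the side view, against (325.3,226.7) expected with the pin home at 0.2. Nothing else has moved, and the robot is clear.

```bash
python3 -c "
from plant import *
print(job_done(), state()['time'])"
```

```text
the job is handed in; nothing more can be done
the job is handed in; nothing more can be done
```

The sector plate is set for the coach's road and the job was handed in at about 18.3 s of the 45 s allowed. No verdict was reported; what follows is from my own readings.

**Which road:** the coach stands on the road at y = +43 mm, so the plate went from the middle hole to the +0.2 rad hole.

**How the hook was made:** with the tool straight down the fingers cannot get under the ring without pinching it, and the rows cannot command a tilt. I pushed up high, in free air, against the arm's reach limit, which left the tool tilted by about 36°. I then put the shut fingers through the ring and lifted the pin about 20 mm. I swung the plate about 0.2 rad and lowered the pin until the force on the tool was zero.

**Last checks:**
- **Plate angle:** sleeve and ring positions in both cameras gave 0.20 rad, and the deck end visibly meets the coach's road.
- **Pin home:** the ring's height matched "home" to within about 2 mm (scene view) and 1 px (side view).
- **Force:** the highest reading at the wrist during the lift and swing was about 12–13 N.
- **Loose things:** coach, wagon, cabin, tree, jars, screwdriver and brush look unmoved in before-and-after pictures.
- **Robot:** it finished about 0.25 m above the ring, touching nothing.

**What went wrong on the way:** the first jog call was refused for missing keys. The first insertion touched the ring's edge with about 9 N, so I backed out, twisted the tool 27° and inserted again. During the lift the plate drifted by roughly -0.03 rad, inside the ±0.06 allowed.

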